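# Load a specimen plate with a lifter and index it under the camera

### The job

On the lab bench, slide the blade of the plate lifter (the cranked spatula on its rest) under the glass plate that carries the three seed pods, lift it off the wire rack, carry it level and lower it gently onto the two ledges of the imaging station's carriage, keeping the fingers off the glass; then lay the lifter back on its rest. Take the carriage by its knob and slide it towards the camera until the ball clicks into its notch, with the plate centred beneath the lens, and finish still holding the knob there, not letting go. Leave the blank plate, the glassware and the other things on the bench where they are.

Things in the scene. Friction and masses are not known exactly. Their poses are not given: they have to be found in the camera images.
- plate_mid (a point): the wanted plate: white opal glass, 90 x 90 x 4 mm, about 85 g, with three brown dried seed pods fixed on top (11 mm high at most). This point is its centre, half-way through its thickness; x and y along its edges, z up. It lies level in one bay of the rack, square to the bay within 3 degrees, overhanging the bay's wires by about 9 mm on either side
- blank_mid (a point): an identical plate without seed pods, in the other bay of the rack, to be left alone; this point is its centre, half-way through its thickness
- rack_top (a point): the fixed wire drying rack, 132 (x) by 208 (y) mm: its middle, level with the tops of the wires that carry the plates, 50 mm above the bench. x runs along the wires, away from the robot. Two bays, centres at y = -60 and +60 mm; each is two 8 mm wires along x (-62 to +62), 36 mm either side of the bay's centre
- rack: the rack again (origin on the bench, 50 mm below rack_top). Each bay is open at both ends: between its two wires, and the uprights in line with them, there are 64 mm clear, from the top down to the cross wires 8 mm above the bench
- spatula_grip (a point): the plate lifter, a cranked spatula of about 140 g, lying level on its rest: the point to grip, half-way up its black handle; x points along it to the blade, z up. Handle 13 mm wide (y), 16 mm high, from x = -70 to +55 mm; then a thin round shank slants down to the blade, which it meets at x = 90 mm. It balances some 55 mm in front of this point
- blade (a point): point on the middle line of the lifter's flat, level steel blade, on its upper face: 142.5 mm in front of spatula_grip (x) and 25 mm below it; same axes. Blade 46 mm wide (y), 2 mm thick, from 57.5 mm behind to 37.5 mm in front of this point. A plate centred over this point clears the shank and does not tip
- rest_grip (a point): where spatula_grip lies when the lifter is properly on its rest, 62 mm above the bench; x points along the lifter to the blade. The rest is a fixed grey stand: base 240 x 74 mm, 6 mm high; a fork for the handle 49 to 61 mm behind this point, and a saddle for the blade 117 to 143 mm in front of it; free between them
- rest: the lifter's rest (origin on the bench, 62 mm below rest_grip). Fork: slot 20 mm wide, floor 54 mm and prong tops 68 mm above the bench. Saddle: top 35 mm above the bench, between two lips 54 mm apart and 8 mm high
- nest (a point): the middle of the seat for the plate on the carriage of the imaging station, level with the tops of its two ledges, 64 mm above the bench; x points away from the robot, y along the carriage's rods (+y away from the camera). The ledges run along x (-53 to +53 mm), 31 to 49 mm either side of this point
- carriage: the aluminium carriage (origin 22 mm below nest). Outside the ledges are lips 6 mm high, 98 mm apart; behind them stops 6 mm high at x = +49 mm of nest, at the ledges only. Between the ledges is a channel for the lifter's blade, 62 mm wide and 14 mm deep, open at the front and the back
- knob (a point): the carriage's black upright round knob, 18 mm across, on an arm 120 mm from nest along +y; same axes as nest, moves with it. This point is on its axis 76 mm above the bench; the knob's top is at 96 mm, the arm's top at 50 mm above the bench
- travel (a joint): travel of the carriage in m: 0 at the end away from the camera, growing along -y of nest towards it, end stop at 0.165. Drag about 2 N; it stays where it is left. Near 0.140, under the lens, a spring ball drops into a notch: it pulls the carriage in from about 4 mm either side (up to 5 N), and takes about 12 N to push out again
- plate: the wanted plate as a body (origin at the middle of its underside)
- spatula: the lifter as a body (origin 27 mm below spatula_grip, level with the underside of the blade)
- station: the fixed imaging station: white base 370 mm along y, from x = -80 to +170 mm, 20 mm high; two rods along y; a steel column at the back and a round camera head 76 mm across, its underside 202 mm above the bench, over x = 0, y = -55 mm of this frame. Origin on the bench under the middle of the rods; x away from the robot
- jar: closed amber jar, 84 mm across, 105 mm high; leave alone (origin at its foot)
- dishes: stack of three small round culture dishes, 60 mm across, 40 mm high; leave alone (origin at its foot)
- beaker: glass beaker 68 mm across, 90 mm high; leave alone (origin at its foot)
- cylinder: measuring cylinder 205 mm high on a 64 mm foot; leave alone (origin at its foot)
- marker: marker pen 135 mm long lying on the bench; leave alone (origin at its underside)
- reagent: reagent bottle 70 mm across, 150 mm high; leave alone (origin at its foot)
Things that resemble listed ones, but are neither listed nor needed, are in the scene too. Leave any black look-alike of the rack alone.

How it is judged:
By the outcome, as a careful person would: the job done as asked, in the order asked, and still so for the second after the job is handed in, while the arm keeps its last pose, push and grip.
It also fails if it takes over 67 s, if anything falls off the work surface, if the arm or the gripper's body presses on something with over 40 N, if the wrist force passes 120 N, or if a joint passes its speed limit or range.

### The arm

A 6-joint arm with a two-finger parallel gripper is mounted at the origin on the work surface. World frame = base frame: x ahead of the robot, y to its left, z up, the work surface at z = 0. Lengths are in m, angles in rad, forces in N, time in s.
With the tool pointing down it reaches from about 0.375 to 0.9 m from the base axis. Payload 3.1 kg.
Tool frame: the origin (TCP) lies midway between the tips of the shut fingers; the grasp point (between the pads) lies 19 mm behind it (manip.grasp_offset is the distance from the TCP to the grasp point, in m); z points along the fingers, y is the line along which they close (so a half turn about z gives the same grasp; the last joint's range is limited). The gripper opens to 85 mm and grips with 20 to 120 N. Pads are 22 mm wide; open, the fingers measure 114 mm over their backs; the gripper's body (76 mm by 85 mm) begins 54 mm behind the grasp point. The pads swing forward as they close: fully open they stand 13 mm farther back than shut.
Start: joints at [1.161, 0.527, 1.433, -0, 1.181, -0.178], TCP at [0.144, 0.608, 0.231] pointing down, gripper open.
Joint ranges: [-3.08, 3.08], [-0.75, 2.2], [0.22, 2.44], [-1.43, 4.57], [0, 2.65], [-2.85, 2.85]. Speed limits (rad/s): [2.79, 2.79, 3.14, 3.14, 3.14, 3.14].

### API

Orientations are given as a unit quaternion [x, y, z, w].
In Python, from station import sensors, cams, order, manip gives the robot as it stands.
- The arm moves only by the tool move_arm, never from a script. Its argument "targets" is a list of rows, each an object of numbers: "dx", "dy", "dz": the shift along the world's x, y, z normalised to -1 to 1, where 1 is 25 mm; "rx", "ry", "rz": the turn, a rotation vector about the world's x, y, z normalised to -1 to 1, where 1 is 30 degrees. A call has exactly 10 rows; each row shifts and turns the commanded pose from where the row before left it; what a row does not reach is not made up. A row lasts 1/8 s, in which the tool goes at most 62.5 mm and 10.7 degrees, less where a joint would pass 70% of its speed; a pose out of reach is approached as far as the arm can. A call with a number of a shift or a turn outside -1 to 1 is refused whole. A call with a gripper value outside its range is refused whole. "claw" is the opening in per cent of the stroke, from 0 (shut) to 100 (fully open), set as the call begins (left out, the last holds). The fingers move at their own pace and stop on an object; "newtons" is the grip in N (left out, the last holds). Time passes only in rows, so rows that do not move let the fingers close, or fill a call up. It gives the time, the measured TCP pose, the force, the opening and the grip force at its end, in the units of the state.
- sensors.sense(): the state, without advancing time (a new reading comes with each control period).
- cams.snapshot(name): name is "scene" or "top"; returns the picture (384x512x3 uint8, red, green, blue); there is no depth.
- cams.camera_model(name): a dict with "fx", "fy", "cx", "cy" (pixels), "extrinsics" (4x4, takes a point from world to camera coordinates). Camera axes: x right, y down, z forward; pixel columns grow to the right and rows downward; lengths in m; the calibration is good to about 2 mm. A picture is of the moment at which its call begins. camera_model takes no time and is no camera call.
- order.sign_off(): hands the job in; it is judged then, once.
The state is a dict: "t": time; "q": joint angles; "qd": joint speeds; "tau": joint torques, N m; "tcp_pos": TCP position; "tool_rot": TCP orientation; "force": force on the tool from outside, world axes, zero at the start; "ft_torque": the same for the moment, N m; "finger_gap": opening from 0.0 (shut) to 1.0 (fully open); "gripper_force": force on a finger pad.
Only numpy, scipy, OpenCV 4.12 (cv2) and the standard library are available. Lean on these libraries where they do the work, as an engineer would, in place of code of your own. Each camera call takes 0.05 s, during which the arm holds its last target. There are 200 camera calls.

## Working session

There is one attempt and no reset: what is moved stays moved. The work goes in short steps, Python scripts to look and compute and a tool call to move; the robot and the scene stay as the last step left them, time stands still between calls to the robot, and variables do not carry over. Pictures are saved under pics/ and viewed, at most 10 in all, crops included, and the job is handed in when it is done.

Besides the shell and the picture viewer there is one more tool, called by a JSON object that holds its "api" and its "payload", one argument or row to a line. move_arm: Moves the arm, as the interface text tells. Scaled input: -1 to 1 covers 25 mm each way for a shift and 30 degrees each way for a turn. Its arguments: {"type":"object","properties":{"targets":{"type":"array"},"claw":{"type":"number"},"newtons":{"type":"number"}},"required":["targets"]}

```bash
ls; mkdir -p pics; python3 - <<'E'
from station import sensors,cams,manip
import cv2,numpy as np
s=sensors.sense();print(s['t'],s['tcp_pos'],s['tool_rot'],manip.grasp_offset)
for n in('scene','top'):
    im=cams.snapshot(n);cv2.imwrite(f'pics/{n}0.png',im[:,:,::-1]);m=cams.camera_model(n);print(n,m['fx'],m['cx'],m['cy'],np.round(m['extrinsics'],3).tolist())
    cv2.imwrite(f'pics/{n}0b.png',cv2.resize(im[:,:,::-1],(800,600),interpolation=cv2.INTER_CUBIC))
E
```

```text
pics
0.0 [0.14326436 0.60762633 0.23033959] [ 1.15636270e-01  9.93291037e-01 -1.03560078e-03 -3.09899901e-04] 0.0187
scene 471.7073296654793 252.41283167037201 193.20833392567653 [[-0.699, 0.715, -0.013, 0.4], [0.621, 0.597, -0.507, -0.24], [-0.355, -0.363, -0.862, 1.935], [0.0, 0.0, 0.0, 1.0]]
top 407.2097766669928 265.31587652524 190.75184846530112 [[0.008, -1.0, -0.017, -0.052], [-0.986, -0.005, -0.164, 0.495], [0.164, 0.018, -0.986, 1.3], [0.0, 0.0, 0.0, 1.0]]
```

View pics/top0b.png

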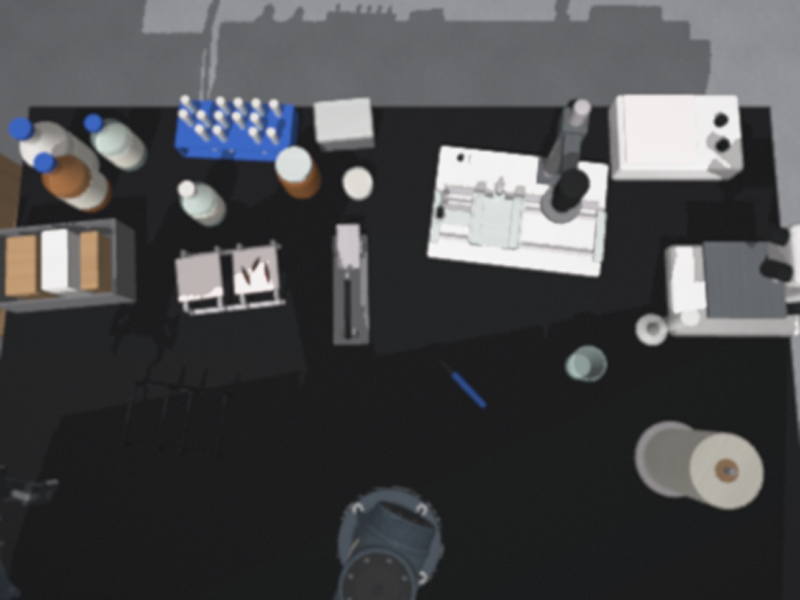

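View pics/scene0b.png

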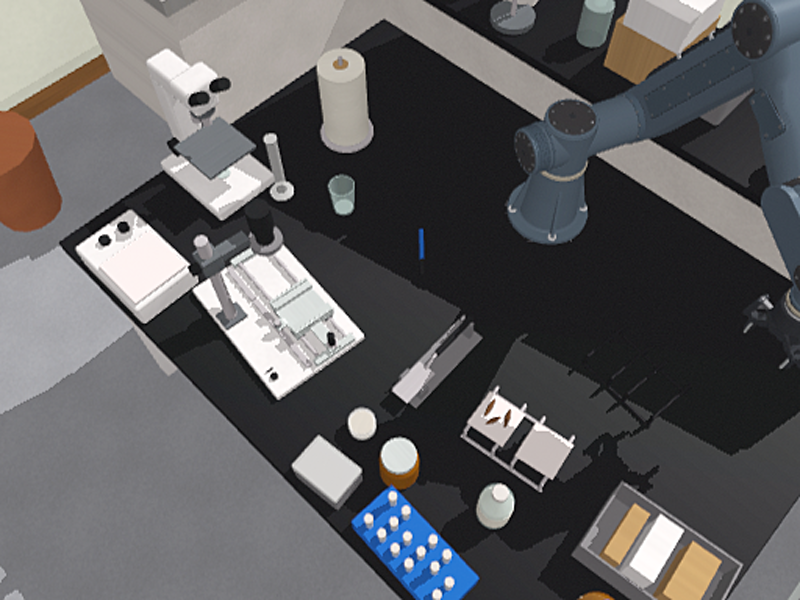

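The top view (800 px wide) shows the lifter at (350,290) with its handle towards the robot. The white rack is at (230,275), with the pod plate in its right bay at (257,270). The carriage is at (497,218) and its knob near (440,212). The black rack look-alike is at (180,410) and stays untouched. Next I'll confirm in one enlarged crop.

```bash
python3 - <<'E'
import cv2,numpy as np
t=cv2.imread('pics/top0.png')
a=t[140:225,105:245];b=t[85:180,268:395]
f=lambda c:cv2.resize(c,(c.shape[1]*300//c.shape[0],300),interpolation=cv2.INTER_CUBIC)
def lab(c,x0,y0):
    s=6;o=cv2.resize(c,None,fx=s,fy=s,interpolation=cv2.INTER_CUBIC)
    o=cv2.convertScaleAbs(o,alpha=1.3,beta=20)
    for x in range((x0+9)//10*10,x0+c.shape[1],10):
        cv2.line(o,((x-x0)*s+3,0),((x-x0)*s+3,6 if x%50 else 14),(0,255,255),1)
        if x%20==0: cv2.putText(o,str(x),((x-x0)*s-8,22),0,.35,(0,255,255),1)
    for y in range((y0+9)//10*10,y0+c.shape[0],10):
        cv2.line(o,(0,(y-y0)*s+3),(6,(y-y0)*s+3),(0,255,255),1)
        if y%20==0: cv2.putText(o,str(y),(8,(y-y0)*s+6),0,.35,(0,255,255),1)
    return o
cv2.imwrite('pics/c1.png',lab(t[140:225,110:240],110,140))
cv2.imwrite('pics/c2.png',lab(t[85:180,268:395],268,85))
E
```

```text
(no output)
```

View pics/c1.png

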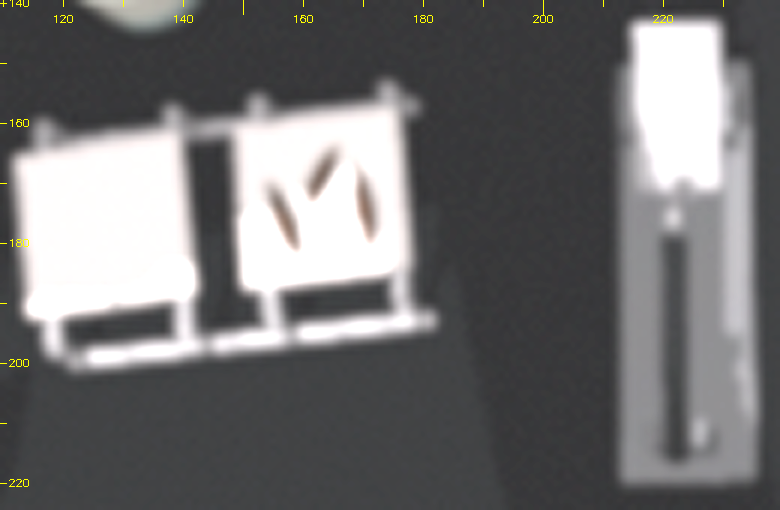

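View pics/c2.png

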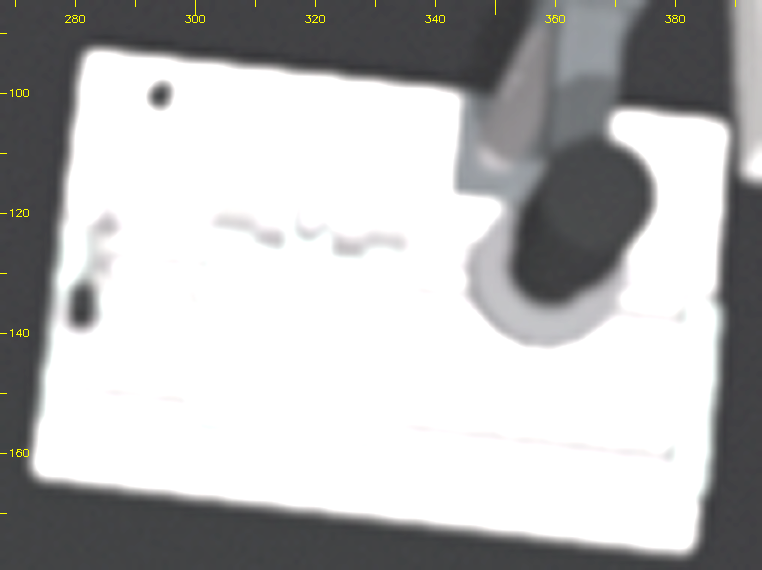

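The left crop confirms the pod plate in the right bay: corners about (149,160), (177,156), (180,184), (150,188). The lifter handle runs down col 222 from row 179 to 216, with the blade beyond it. The right crop shows the knob at (281,135) and the station base corners near (282,93), (389,103), (384,177) and (273,164).

```bash
cat > h.py <<'E'
import cv2,numpy as np
from station import cams,sensors
def ray(n,p,z):
    m=cams.camera_model(n);E=np.array(m['extrinsics']);R=E[:3,:3];o=-R.T@E[:3,3]
    d=R.T@np.array([(p[0]-m['cx'])/m['fx'],(p[1]-m['cy'])/m['fy'],1]);return (o+d*(z-o[2])/d[2])
def px(n,P):
    m=cams.camera_model(n);c=np.array(m['extrinsics'])@np.append(P,1);return np.array([m['fx']*c[0]/c[2]+m['cx'],m['fy']*c[1]/c[2]+m['cy']])
def blob(mask,seed):
    n,l,st,ce=cv2.connectedComponentsWithStats(mask.astype(np.uint8));k=l[seed[1],seed[0]]
    return (l==k)&(k>0)
def quad(mask,n,z):
    c=max(cv2.findContours(mask.astype(np.uint8),cv2.RETR_EXTERNAL,cv2.CHAIN_APPROX_NONE)[0],key=len)[:,0]
    P=np.array([ray(n,p,z)[:2] for p in c],np.float32)*1000
    return cv2.minAreaRect(P)
E
python3 - <<'E'
from h import *
t=cv2.imread('pics/top0.png');s=cv2.imread('pics/scene0.png')
g=cv2.cvtColor(t,cv2.COLOR_BGR2GRAY).astype(int);gs=cv2.cvtColor(s,cv2.COLOR_BGR2GRAY).astype(int)
print('row profile handle', g[200,212:240]); print('col', g[172:225,222])
print('plate row 172',g[172,144:186]);print('plate col 165',g[150:200,165])
hm=np.zeros_like(g,bool);hm[176:220,216:230]=g[176:220,216:230]<50
print('handle',hm.sum(),quad(hm,'top',.07))
bm=np.zeros_like(g,bool);bm[140:175,210:232]=g[140:175,210:232]>130
print('blade',quad(bm,'top',.037))
# station base
sm=np.zeros_like(g,bool);sm[85:185,268:392]=g[85:185,268:392]>110
print('station',quad(sm,'top',.02))
pts={'FL':(273,164),'FR':(383.5,177),'BL':(282,93)}
for k,p in pts.items(): print(k,ray('top',p,.02)*1000)
km=np.zeros_like(g,bool);km[128:145,274:288]=g[128:145,274:288]<90
ys,xs=np.nonzero(km);print('knob px',xs.min(),xs.max(),ys.min(),ys.max(),ray('top',(xs.mean(),ys.min()+2.5),.096)*1000)
# composite unsaturated
A=cv2.resize(t[105:170,270:350],None,fx=5,fy=5,interpolation=cv2.INTER_CUBIC)
B=cv2.resize(s[150:240,150:230],None,fx=5,fy=5,interpolation=cv2.INTER_CUBIC)
h=max(len(A),len(B));A=cv2.copyMakeBorder(A,0,h-len(A),0,0,0)
o=np.hstack([A,B]).astype(float);o=np.clip((o-110)*2,0,255);cv2.imwrite('pics/c3.png',o)
E
```

```text
row profile handle [ 41  65  89  96  97  96  95  86  65  48  43  47  66  88  96  97  96  97
  96  99 109 123 122  98  61  39  36  37]
col [120 114 123 141 147 131 101  70  48  42  42  43  42  43  44  44  43  45
  44  44  43  44  42  45  43  42  44  43  43  41  40  39  39  39  39  37
  36  37  37  36  36  36  35  37  50  76  91  89  68  42  28  26  29]
plate row 172 [ 27  28  28  32  65 120 167 184 183 176 150 112 115 155 195 219 203 147
 123 175 227 240 242 238 215 140  88 114 156 179 185 183 166 125  71  36
  26  27  29  27  28  29]
plate col 165 [ 28  28  29  29  28  27  38  76 128 164 180 184 184 177 155 129 113 115
 140 179 215 233 240 242 242 242 242 242 242 242 242 242 242 242 242 235
 182 100  47  35  36  34  57 116 173 183 140  80  41  36]
handle 92 ((468.2500305175781, 89.83122253417969), (113.85103607177734, 6.485640048980713), 1.425422191619873)
blade ((608.5706787109375, 94.11068725585938), (93.9439468383789, 53.85056686401367), 1.2400896549224854)
station ((696.047119140625, -274.42620849609375), (378.56219482421875, 258.0751647949219), 83.32872772216797)
FL [590.60800112 -73.63262494  20.        ]
FR [ 547.4275717  -443.31139628   20.        ]
BL [ 843.88609766 -103.74861723   20.        ]
knob px 274 283 128 144 [683.76790203 -85.79944982  96.        ][ WARN:0@0.651] global loadsave.cpp:1063 imwrite_ Unsupported depth image for selected encoder is fallbacked to CV_8U.
```

View pics/c3.png

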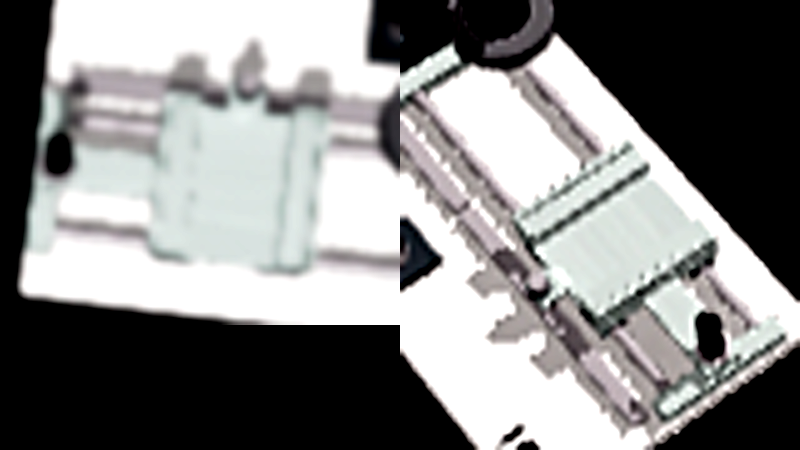

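The left half (top view) shows the carriage at about (318,142) full-frame px, with the knob top near (282,134). The right half (scene view) shows the knob top near (211.5,214). Next I'll fix the knob by triangulation and the plate with an opened mask.

```bash
python3 - <<'E'
from h import *
t=cv2.imread('pics/top0.png');s=cv2.imread('pics/scene0.png')
g=cv2.cvtColor(t,cv2.COLOR_BGR2GRAY);gs=cv2.cvtColor(s,cv2.COLOR_BGR2GRAY)
b=blob(g<80,(281,136));ys,xs=np.nonzero(b);print('knob top px',b.sum(),xs.min(),xs.max(),ys.min(),ys.max())
b=blob(gs<80,(212,217));ys2,xs2=np.nonzero(b);print('knob scene',b.sum(),xs2.min(),xs2.max(),ys2.min(),ys2.max())
# whole-silhouette centre ~ mid height of visible knob (~z .075)
print(ray('top',(xs.mean(),ys.mean()),.074)*1000,ray('scene',(xs2.mean(),ys2.mean()),.074)*1000)
def plate(g,n,roi,kk,sd):
    m=np.zeros_like(g);x0,x1,y0,y1=roi;m[y0:y1,x0:x1]=g[y0:y1,x0:x1]>105
    m=cv2.morphologyEx(m,cv2.MORPH_CLOSE,np.ones((5,5),np.uint8));m=cv2.morphologyEx(m,cv2.MORPH_OPEN,np.ones((kk,kk),np.uint8))
    b=blob(m,sd);print(n,quad(b,n,.054),b.sum());ys,xs=np.nonzero(b);print(ray(n,(xs.mean(),ys.mean()),.054)*1000)
plate(g,'top',(143,185,150,200),9,(160,180))
plate(g,'top',(108,146,150,200),9,(128,175))
P=px('scene',(.56,.253,.05));print(P)
i=P.astype(int);plate(gs,'scene',(i[0]-40,i[0]+40,i[1]-40,i[1]+40),9,tuple(i))
for z in(.07,):print('handle scene check')
hm=gs<60
for X,Y,Z in((.4058,.0885,.07),(.531,.0915,.07),(.66,.095,.037)):print(px('scene',(X,Y,Z)),px('top',(X,Y,Z)))
A=cv2.resize(s[190:300,240:380],None,fx=5.5,fy=5.5,interpolation=cv2.INTER_CUBIC);cv2.imwrite('pics/c4.png',A)
E
```

```text
knob top px 17 280 282 133 138
knob scene 34 209 214 213 221
[673.3432528  -99.59923693  74.        ] [675.77550961 -99.25863885  74.        ]
top ((552.8547973632812, 288.79400634765625), (98.09056091308594, 92.79366302490234), 3.144096612930298) 827
[552.29260033 288.99495453  54.        ]
top ((537.5528564453125, 407.3069152832031), (100.34757232666016, 92.77590942382812), 3.982518196105957) 828
[537.2771509  407.37104762  54.        ]
[308.03659563 262.02034539]
scene ((549.2544555664062, 290.9406433105469), (110.84732818603516, 97.26332092285156), 7.105203628540039) 732
[552.34320182 290.96290845  54.        ]
handle scene check
[302.02036883 201.38886289] [221.91559828 216.7497013 ]
[279.04313774 224.31301216] [221.9680414 178.2291378]
[254.18662599 253.22418306] [223.09477521 142.59010992]
```

View pics/c4.png

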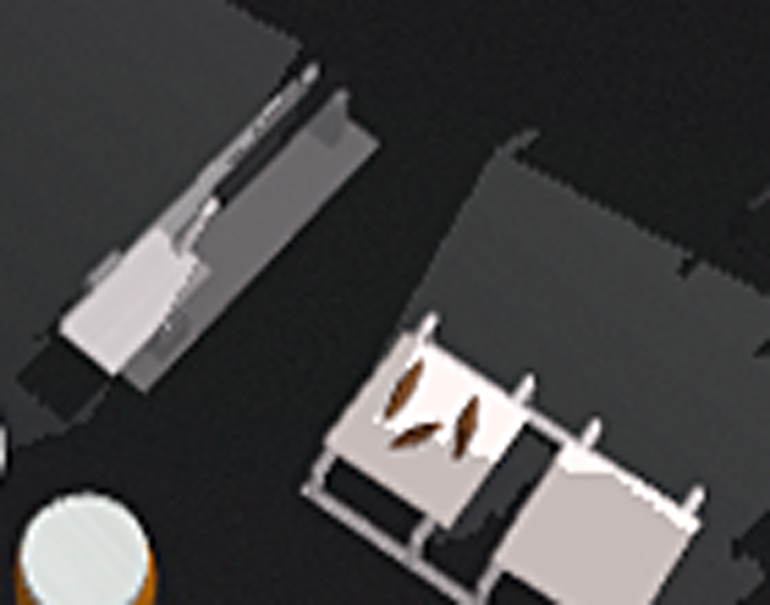

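{"api": "move_arm", "payload": {
  "targets": [
    {"dx": 0.6,"dy": -1,"rz": 0.17},
    {"dx": 0.6,"dy": -1,"rz": 0.17},
    {"dx": 0.6,"dy": -1,"rz": 0.16},
    {"dx": 0.6,"dy": -1},
    {"dx": 0.6,"dy": -1},
    {"dx": 0.6,"dy": -1},
    {"dx": 0.6,"dy": -1},
    {"dx": 0.6,"dy": -1},
    {"dx": 0.6,"dy": -1},
    {"dx": 0.6,"dy": -1}
  ],
  "claw": 60,
  "newtons": 60
}}

```text
schema error: expected keys dx, dy, dz, rx, ry, rz
```

{"api": "move_arm", "payload": {
  "targets": [
    {"dx": 0.7,"dy": -1},
    {"dx": 0.7,"dy": -1},
    {"dx": 0.7,"dy": -1},
    {"dx": 0.7,"dy": -1},
    {"dx": 0.7,"dy": -1},
    {"dx": 0.7,"dy": -1,"dz": -0.4},
    {"dx": 0.7,"dy": -1,"dz": -0.6},
    {"dx": 0.7,"dy": -1,"dz": -0.6},
    {"dx": 0.7,"dy": -1,"dz": -0.6},
    {"dx": 0.7,"dy": -1,"dz": -0.6}
  ]
}}

```text
schema error: expected keys dx, dy, dz, rx, ry, rz
```

```bash
python3 - <<'E'
from h import *
s=sensors.sense();print(s['t'],s['tcp_pos'],s['tool_rot'],s['finger_gap'])
def q(c):
    P=np.array([ray('top',p,.054)[:2]*1000 for p in c]);v=[P[(i+1)%4]-P[i] for i in range(4)]
    print(P.mean(0),[ (round(np.hypot(*e),1),round(np.degrees(np.arctan2(e[1],e[0])),1)) for e in v])
q([(149,160.5),(176,157.3),(179,184.3),(150.3,188)])
q([(112.5,165),(140,161),(142.3,187.5),(114.5,192)])
for a,b in(((121,200),(181,193)),((155,156),(154.8,196))):
  v=(ray('top',a,.046)-ray('top',b,.046))[:2]*1000;print(v,np.degrees(np.arctan2(v[1],v[0])))
y=np.radians(-6.7);X=np.array([np.cos(y),np.sin(y)]);Y=np.array([-X[1],X[0]]);n=np.array([.660,-.2183])
for a,b,z in((-.053,0,.064),(-.053,.055,.07),(-.053,-.055,.07),(.053,.055,.07),(0,.120,.096)):
  w=np.append(n+a*X+b*Y,z);print(a,b,(px('top',w)-[270,105])*5,(px('scene',w)-[150,150])*5+[400,0])
E
```

```text
0.1 [0.14328601 0.60770136 0.23046266] [ 1.15644191e-01  9.93290248e-01 -9.05757364e-04 -2.88044367e-04] 1.0025296331351652
[552.74067629 286.95522012] [(np.float64(90.1), np.float64(-82.9)), (np.float64(92.0), np.float64(-171.3)), (np.float64(94.8), np.float64(97.7)), (np.float64(93.0), np.float64(5.8))]
[539.27771413 406.37164533] [(np.float64(91.9), np.float64(-81.3)), (np.float64(90.1), np.float64(-171.8)), (np.float64(92.0), np.float64(99.6)), (np.float64(91.5), np.float64(8.1))]
[-24.28180195 196.91470872] 97.02972785169496
[135.1576671    6.43322584] 2.7251040594468496
-0.053 0 [226.84902187 255.40367164] [672.16094294 186.42161882]
-0.053 0.055 [143.79955205 243.28490552] [715.83645597 232.14155421]
-0.053 -0.055 [312.07328988 262.98383654] [627.96164376 133.50957255]
0.053 0.055 [161.63202373  88.59628322] [596.40653177 313.8244763 ]
0 0.12 [ 55.26181889 142.10696285] [707.17184027 317.26973814]
```

{"api": "move_arm", "payload": {
  "targets": [
    {"dx": 0.6,"dy": -1,"dz": 0,"rx": 0,"ry": 0,"rz": 0.17},
    {"dx": 0.6,"dy": -1,"dz": 0,"rx": 0,"ry": 0,"rz": 0.17},
    {"dx": 0.6,"dy": -1,"dz": 0,"rx": 0,"ry": 0,"rz": 0.16},
    {"dx": 0.6,"dy": -1,"dz": 0,"rx": 0,"ry": 0,"rz": 0},
    {"dx": 0.6,"dy": -1,"dz": 0,"rx": 0,"ry": 0,"rz": 0},
    {"dx": 0.6,"dy": -1,"dz": 0,"rx": 0,"ry": 0,"rz": 0},
    {"dx": 0.6,"dy": -1,"dz": 0,"rx": 0,"ry": 0,"rz": 0},
    {"dx": 0.6,"dy": -1,"dz": 0,"rx": 0,"ry": 0,"rz": 0},
    {"dx": 0.6,"dy": -1,"dz": 0,"rx": 0,"ry": 0,"rz": 0},
    {"dx": 0.6,"dy": -1,"dz": 0,"rx": 0,"ry": 0,"rz": 0}
  ],
  "claw": 60,
  "newtons": 60
}}

```text
t: 1.35
tcp_pos: [0.2937, 0.3573, 0.2311]
tool_rot: [-0.015, 1.0, -0.0, -0.0]
force: [0.2, 0.5, -0.6]
finger_gap: 0.602
gripper_force: 0.0
```

{"api": "move_arm", "payload": {
  "targets": [
    {"dx": 0.7,"dy": -1,"dz": 0,"rx": 0,"ry": 0,"rz": 0},
    {"dx": 0.7,"dy": -1,"dz": 0,"rx": 0,"ry": 0,"rz": 0},
    {"dx": 0.7,"dy": -1,"dz": 0,"rx": 0,"ry": 0,"rz": 0},
    {"dx": 0.7,"dy": -1,"dz": 0,"rx": 0,"ry": 0,"rz": 0},
    {"dx": 0.7,"dy": -1,"dz": 0,"rx": 0,"ry": 0,"rz": 0},
    {"dx": 0.7,"dy": -1,"dz": -0.4,"rx": 0,"ry": 0,"rz": 0},
    {"dx": 0.7,"dy": -1,"dz": -0.6,"rx": 0,"ry": 0,"rz": 0},
    {"dx": 0.7,"dy": -1,"dz": -0.6,"rx": 0,"ry": 0,"rz": 0},
    {"dx": 0.7,"dy": -1,"dz": -0.6,"rx": 0,"ry": 0,"rz": 0},
    {"dx": 0.7,"dy": -1,"dz": -0.6,"rx": 0,"ry": 0,"rz": 0}
  ]
}}

```text
t: 2.6
tcp_pos: [0.4689, 0.1074, 0.1606]
tool_rot: [-0.015, 1.0, 0.0, -0.0]
force: [0.5, 0.9, 0.2]
finger_gap: 0.597
gripper_force: 0.0
```

{"api": "move_arm", "payload": {
  "targets": [
    {"dx": 0.28,"dy": -0.68,"dz": -0.4,"rx": 0,"ry": 0,"rz": 0},
    {"dx": 0,"dy": 0,"dz": -0.8,"rx": 0,"ry": 0,"rz": 0},
    {"dx": 0,"dy": 0,"dz": -0.8,"rx": 0,"ry": 0,"rz": 0},
    {"dx": 0,"dy": 0,"dz": -0.8,"rx": 0,"ry": 0,"rz": 0},
    {"dx": 0,"dy": 0,"dz": -0.7,"rx": 0,"ry": 0,"rz": 0},
    {"dx": 0,"dy": 0,"dz": -0.6,"rx": 0,"ry": 0,"rz": 0},
    {"dx": 0,"dy": 0,"dz": -0.4,"rx": 0,"ry": 0,"rz": 0},
    {"dx": 0,"dy": 0,"dz": -0.2,"rx": 0,"ry": 0,"rz": 0},
    {"dx": 0,"dy": 0,"dz": 0,"rx": 0,"ry": 0,"rz": 0},
    {"dx": 0,"dy": 0,"dz": 0,"rx": 0,"ry": 0,"rz": 0}
  ]
}}

```text
t: 3.85
tcp_pos: [0.4759, 0.0913, 0.0442]
tool_rot: [-0.015, 1.0, -0.0, 0.0]
force: [-0.8, -0.7, -0.4]
finger_gap: 0.598
gripper_force: 0.0
```

```bash
python3 - <<'E'
from h import *
t=cams.snapshot('top')[:,:,::-1];s=cams.snapshot('scene')[:,:,::-1]
f=lambda c,x0,y0,n:cv2.resize(c[y0:y0+80,x0:x0+80],None,fx=5,fy=5,interpolation=cv2.INTER_CUBIC)
cv2.imwrite('pics/g1.png',np.clip(np.hstack([f(t,185,145,0),f(s,240,180,0)])*1.0*1.4,0,255).astype(np.uint8))
E
```

```text
(no output)
```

View pics/g1.png

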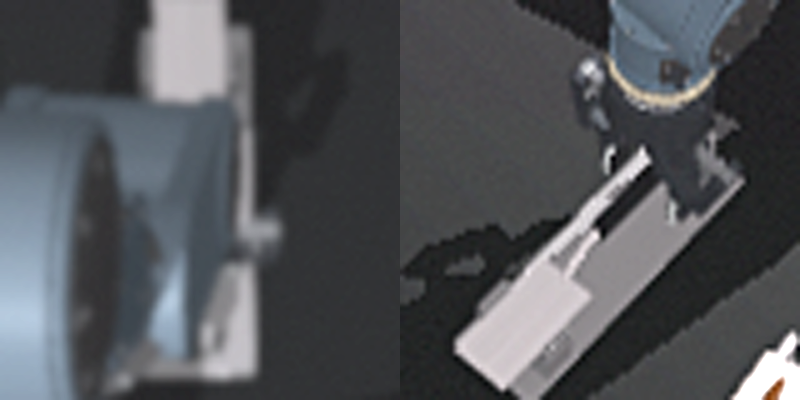

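The fingers straddle the handle (scene view, handle at about (640,200)), so I'll close.

{"api": "move_arm", "payload": {
  "targets": [
    {"dx": 0,"dy": 0,"dz": 0,"rx": 0,"ry": 0,"rz": 0},
    {"dx": 0,"dy": 0,"dz": 0,"rx": 0,"ry": 0,"rz": 0},
    {"dx": 0,"dy": 0,"dz": 0,"rx": 0,"ry": 0,"rz": 0},
    {"dx": 0,"dy": 0,"dz": 0,"rx": 0,"ry": 0,"rz": 0},
    {"dx": 0,"dy": 0,"dz": 0,"rx": 0,"ry": 0,"rz": 0},
    {"dx": 0,"dy": 0,"dz": 0,"rx": 0,"ry": 0,"rz": 0},
    {"dx": 0,"dy": 0,"dz": 0,"rx": 0,"ry": 0,"rz": 0},
    {"dx": 0,"dy": 0,"dz": 0,"rx": 0,"ry": 0,"rz": 0},
    {"dx": 0,"dy": 0,"dz": 0,"rx": 0,"ry": 0,"rz": 0},
    {"dx": 0,"dy": 0,"dz": 0,"rx": 0,"ry": 0,"rz": 0}
  ],
  "claw": 0,
  "newtons": 110
}}

```text
t: 5.2
tcp_pos: [0.4757, 0.0913, 0.0443]
tool_rot: [-0.015, 1.0, -0.0, 0.0]
force: [0.1, 0.0, 5.7]
finger_gap: 0.128
gripper_force: 107.4
```

{"api": "move_arm", "payload": {
  "targets": [
    {"dx": 0,"dy": 0,"dz": 0.4,"rx": 0,"ry": 0,"rz": 0},
    {"dx": 0,"dy": 0,"dz": 0.8,"rx": 0,"ry": 0,"rz": 0},
    {"dx": 0,"dy": 0,"dz": 1,"rx": 0,"ry": 0,"rz": 0},
    {"dx": -0.4,"dy": 0.4,"dz": 0.6,"rx": 0,"ry": 0,"rz": 0.02},
    {"dx": -0.8,"dy": 0.8,"dz": 0,"rx": 0,"ry": 0,"rz": 0.03},
    {"dx": -1,"dy": 0.9,"dz": 0,"rx": 0,"ry": 0,"rz": 0.03},
    {"dx": -1,"dy": 0.9,"dz": 0,"rx": 0,"ry": 0,"rz": 0.03},
    {"dx": -1,"dy": 0.9,"dz": 0,"rx": 0,"ry": 0,"rz": 0.03},
    {"dx": -1,"dy": 0.9,"dz": 0,"rx": 0,"ry": 0,"rz": 0.03},
    {"dx": -1,"dy": 0.9,"dz": 0,"rx": 0,"ry": 0,"rz": 0.02}
  ]
}}

```text
t: 6.45
tcp_pos: [0.3184, 0.2344, 0.1139]
tool_rot: [-0.065, 0.998, -0.0, -0.001]
force: [1.1, 0.1, -1.5]
finger_gap: 0.132
gripper_force: 107.4
```

{"api": "move_arm", "payload": {
  "targets": [
    {"dx": -0.6,"dy": 0.6,"dz": 0,"rx": 0,"ry": 0,"rz": 0},
    {"dx": -0.32,"dy": 0.28,"dz": 0,"rx": 0,"ry": 0,"rz": 0},
    {"dx": 0,"dy": 0,"dz": -0.3,"rx": 0,"ry": 0,"rz": 0},
    {"dx": 0,"dy": 0,"dz": -0.5,"rx": 0,"ry": 0,"rz": 0},
    {"dx": 0,"dy": 0,"dz": -0.5,"rx": 0,"ry": 0,"rz": 0},
    {"dx": 0,"dy": 0,"dz": -0.5,"rx": 0,"ry": 0,"rz": 0},
    {"dx": 0,"dy": 0,"dz": -0.4,"rx": 0,"ry": 0,"rz": 0},
    {"dx": 0,"dy": 0,"dz": -0.3,"rx": 0,"ry": 0,"rz": 0},
    {"dx": 0,"dy": 0,"dz": -0.2,"rx": 0,"ry": 0,"rz": 0},
    {"dx": 0,"dy": 0,"dz": 0,"rx": 0,"ry": 0,"rz": 0}
  ]
}}

```text
t: 7.7
tcp_pos: [0.2975, 0.2557, 0.046]
tool_rot: [-0.065, 0.998, -0.0, -0.0]
force: [0.1, -0.1, -1.1]
finger_gap: 0.13
gripper_force: 107.4
```

```bash
python3 - <<'E'
from h import *
t=cams.snapshot('top')[:,:,::-1];s=cams.snapshot('scene')[:,:,::-1]
cv2.imwrite('pics/t2.png',t);cv2.imwrite('pics/s2.png',s)
P=px('scene',(.5,.27,.04)).astype(int)-[40,40];T=px('top',(.5,.28,.04)).astype(int)-[40,40];print(P,T)
f=lambda c,o:cv2.resize(c[o[1]:o[1]+80,o[0]:o[0]+80],None,fx=5,fy=5,interpolation=cv2.INTER_CUBIC)
cv2.imwrite('pics/g2.png',np.hstack([f(t,T),f(s,P)]))
g=cv2.cvtColor(t,cv2.COLOR_BGR2GRAY)
E
```

```text
[282 214] [126 148]
```

View pics/g2.png

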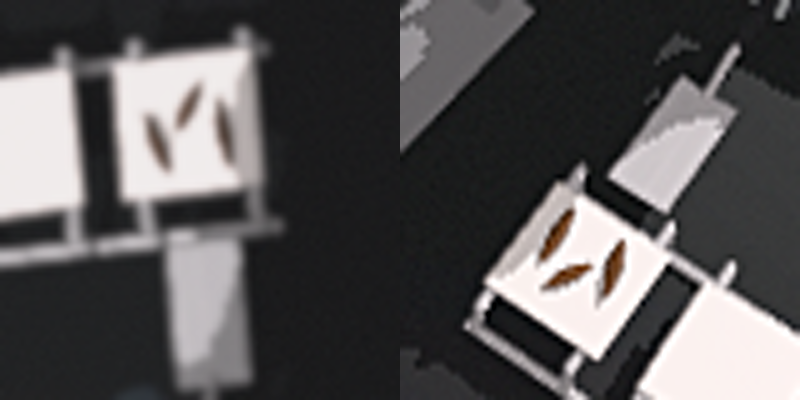

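The top half shows the blade just outside the bay, centred between its wires at (207,240) in the crop and parallel to them. The scene half agrees. Next I'll measure the blade and plate in the same frames.

```bash
python3 - <<'E'
from h import *
t=cv2.imread('pics/t2.png');s=cv2.imread('pics/s2.png')
print(sensors.sense()['tcp_pos'])
y=np.radians(7.45);X=np.array([np.cos(y),np.sin(y)]);Y=np.array([-X[1],X[0]])
def q(n,c,z):
    P=np.array([ray(n,p,z)[:2]*1000 for p in c]);v=[P[(i+1)%4]-P[i] for i in range(4)]
    m=P.mean(0);print(n,m,'rackframe',m@X,m@Y,[(round(np.hypot(*e),1),round(np.degrees(np.arctan2(e[1],e[0])),1)) for e in v])
T=np.array([126,148]);S=np.array([282,214])
tp=lambda L:[np.array(p)/5+T-.4 for p in L]
sp=lambda L:[np.array([p[0]-400,p[1]])/5+S-.4 for p in L]
q('top',tp([(113,66),(251,47),(264,187),(120,201)]),.054)
q('scene',sp([(560,180),(666,258),(599,360),(485,287)]),.054)
q('top',tp([(165,236),(241,234),(252,384),(177,391)]),.0387)
q('scene',sp([(682,76),(738,113),(668,214),(608,178)]),.0387)
E
```

```text
[0.29761805 0.25581826 0.04643926]
top [552.31649832 288.83976742] rackframe 585.105294372516 214.78761615800724 [(np.float64(92.3), np.float64(-81.7)), (np.float64(95.1), np.float64(-172.3)), (np.float64(94.9), np.float64(95.9)), (np.float64(91.3), np.float64(6.1))]
scene [555.7093347  288.96338059] rackframe 588.4855175482355 214.4702674611219 [(np.float64(88.7), np.float64(94.0)), (np.float64(87.3), np.float64(9.1)), (np.float64(88.8), np.float64(-80.9)), (np.float64(95.2), np.float64(-171.2))]
top [430.90943262 272.59487658] rackframe 462.6167719632828 214.42161308028577 [(np.float64(50.4), np.float64(-88.2)), (np.float64(99.7), np.float64(-173.3)), (np.float64(49.2), np.float64(95.7)), (np.float64(103.2), np.float64(7.3))]
scene [431.70718089 274.2575594 ] rackframe 463.6233709816086 215.96682338299314 [(np.float64(46.9), np.float64(95.8)), (np.float64(94.5), np.float64(8.0)), (np.float64(47.6), np.float64(-80.4)), (np.float64(97.7), np.float64(-172.4))]
```

{"api": "move_arm", "payload": {
  "targets": [
    {"dx": 0.25,"dy": 0.03,"dz": -0.06,"rx": 0,"ry": 0,"rz": 0},
    {"dx": 0.5,"dy": 0.065,"dz": 0,"rx": 0,"ry": 0,"rz": 0},
    {"dx": 0.6,"dy": 0.08,"dz": 0,"rx": 0,"ry": 0,"rz": 0},
    {"dx": 0.6,"dy": 0.08,"dz": 0,"rx": 0,"ry": 0,"rz": 0},
    {"dx": 0.6,"dy": 0.08,"dz": 0,"rx": 0,"ry": 0,"rz": 0},
    {"dx": 0.6,"dy": 0.08,"dz": 0,"rx": 0,"ry": 0,"rz": 0},
    {"dx": 0.6,"dy": 0.08,"dz": 0,"rx": 0,"ry": 0,"rz": 0},
    {"dx": 0.4,"dy": 0.05,"dz": 0,"rx": 0,"ry": 0,"rz": 0},
    {"dx": 0.25,"dy": 0.03,"dz": 0,"rx": 0,"ry": 0,"rz": 0},
    {"dx": 0.12,"dy": 0.015,"dz": 0,"rx": 0,"ry": 0,"rz": 0}
  ]
}}

```text
t: 9.05
tcp_pos: [0.4105, 0.2705, 0.0447]
tool_rot: [-0.065, 0.998, -0.0, -0.0]
force: [0.1, 0.1, -0.8]
finger_gap: 0.13
gripper_force: 107.4
```

{"api": "move_arm", "payload": {
  "targets": [
    {"dx": 0,"dy": 0,"dz": 0.15,"rx": 0,"ry": 0,"rz": 0},
    {"dx": 0,"dy": 0,"dz": 0.12,"rx": 0,"ry": 0,"rz": 0},
    {"dx": 0,"dy": 0,"dz": 0.08,"rx": 0,"ry": 0,"rz": 0},
    {"dx": 0,"dy": 0,"dz": 0.06,"rx": 0,"ry": 0,"rz": 0},
    {"dx": 0,"dy": 0,"dz": 0.06,"rx": 0,"ry": 0,"rz": 0},
    {"dx": 0,"dy": 0,"dz": 0.06,"rx": 0,"ry": 0,"rz": 0},
    {"dx": 0,"dy": 0,"dz": 0.06,"rx": 0,"ry": 0,"rz": 0},
    {"dx": 0,"dy": 0,"dz": 0.08,"rx": 0,"ry": 0,"rz": 0},
    {"dx": 0,"dy": 0,"dz": 0.12,"rx": 0,"ry": 0,"rz": 0},
    {"dx": 0,"dy": 0,"dz": 0.12,"rx": 0,"ry": 0,"rz": 0}
  ]
}}

```text
t: 10.3
tcp_pos: [0.4105, 0.2705, 0.0677]
tool_rot: [-0.065, 0.998, -0.0, -0.0]
force: [0.3, -0.1, -1.6]
finger_gap: 0.131
gripper_force: 107.4
```

{"api": "move_arm", "payload": {
  "targets": [
    {"dx": 0,"dy": 0,"dz": 0.2,"rx": 0,"ry": 0,"rz": 0},
    {"dx": 0,"dy": 0,"dz": 0.3,"rx": 0,"ry": 0,"rz": 0},
    {"dx": 0,"dy": 0,"dz": 0.4,"rx": 0,"ry": 0,"rz": 0},
    {"dx": 0,"dy": 0,"dz": 0.4,"rx": 0,"ry": 0,"rz": 0},
    {"dx": 0,"dy": 0,"dz": 0.4,"rx": 0,"ry": 0,"rz": 0},
    {"dx": 0,"dy": 0,"dz": 0.3,"rx": 0,"ry": 0,"rz": 0},
    {"dx": 0,"dy": 0,"dz": 0.2,"rx": 0,"ry": 0,"rz": 0},
    {"dx": 0,"dy": 0,"dz": 0.1,"rx": 0,"ry": 0,"rz": 0},
    {"dx": 0,"dy": 0,"dz": 0,"rx": 0,"ry": 0,"rz": 0},
    {"dx": 0,"dy": 0,"dz": 0,"rx": 0,"ry": 0,"rz": 0}
  ]
}}

```text
t: 11.55
tcp_pos: [0.4103, 0.2704, 0.1248]
tool_rot: [-0.065, 0.998, -0.0, -0.0]
force: [-0.5, -0.4, -2.6]
finger_gap: 0.131
gripper_force: 107.4
```

```bash
python3 - <<'E'
from h import *
t=cams.snapshot('top')[:,:,::-1];s=cams.snapshot('scene')[:,:,::-1]
cv2.imwrite('pics/t3.png',t);cv2.imwrite('pics/s3.png',s)
P=px('scene',(.52,.28,.1)).astype(int)-[40,40];T=px('top',(.53,.28,.1)).astype(int)-[40,40];print(P,T)
f=lambda c,o:cv2.resize(c[o[1]:o[1]+80,o[0]:o[0]+80],None,fx=5,fy=5,interpolation=cv2.INTER_CUBIC)
cv2.imwrite('pics/g3.png',np.hstack([f(t,T),f(s,P)]))
E
```

```text
[283 213] [121 136]
```

View pics/g3.png

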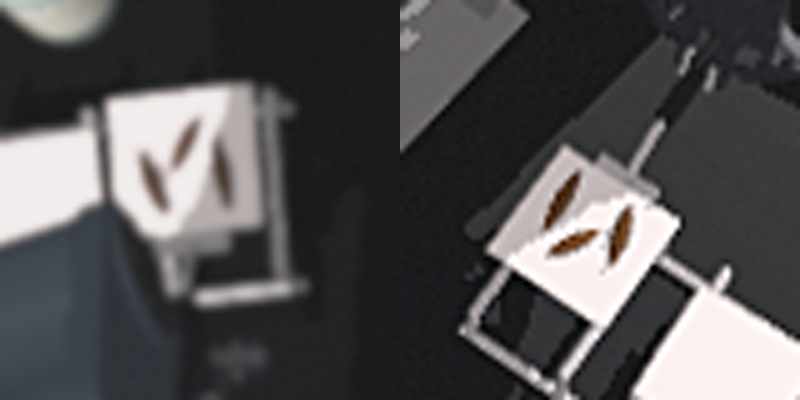

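The plate is on the blade and clear of the rack; the scene half shows its corners at (566,145), (682,225), (602,325), (485,251).

```bash
python3 - <<'E'
from h import *
tcp=np.array(sensors.sense()['tcp_pos'])[:2]*1000
y=np.radians(7.45);X=np.array([np.cos(y),np.sin(y)]);Y=np.array([-X[1],X[0]])
T=np.array([121,136]);S=np.array([283,213])
for n,L,O,d in(('scene',[(566,145),(682,225),(602,325),(485,251)],S,400),('top',[(104,101),(252,82),(264,227),(117,243)],T,0)):
  for z in(.1215,):
    P=np.array([ray(n,np.array([p[0]-d,p[1]])/5+O-.4,z)[:2]*1000 for p in L]);v=[P[(i+1)%4]-P[i] for i in range(4)];m=P.mean(0)
    print(n,m,'rel grip',(m-tcp)@X,(m-tcp)@Y,[(round(np.hypot(*e),1),round(np.degrees(np.arctan2(e[1],e[0])),1)) for e in v])
ny=np.radians(-6.7);NX=np.array([np.cos(ny),np.sin(ny)]);print(tcp,'place tcp',np.array([660,-218.3])-142.5*NX)
E
```

```text
scene [554.99672163 288.62425554] rel grip 145.7950988632633 -0.7231646559030093 [(np.float64(91.5), np.float64(95.6)), (np.float64(88.7), np.float64(4.3)), (np.float64(87.7), np.float64(-80.9)), (np.float64(94.1), np.float64(-173.2))]
top [552.07341295 288.32305082] rel grip 142.8574131232431 -0.6427877525271517 [(np.float64(94.0), np.float64(-82.3)), (np.float64(93.7), np.float64(-172.8)), (np.float64(92.1), np.float64(96.6)), (np.float64(91.9), np.float64(8.4))]
[410.338602  270.4373854] place tcp [ 518.47318244 -201.67441996]
```

{"api": "move_arm", "payload": {
  "targets": [
    {"dx": 0.034,"dy": -0.15,"dz": 0,"rx": 0,"ry": 0,"rz": 0},
    {"dx": 0.068,"dy": -0.3,"dz": 0,"rx": 0,"ry": 0,"rz": -0.01},
    {"dx": 0.113,"dy": -0.5,"dz": 0,"rx": 0,"ry": 0,"rz": -0.015},
    {"dx": 0.159,"dy": -0.7,"dz": 0,"rx": 0,"ry": 0,"rz": -0.015},
    {"dx": 0.193,"dy": -0.85,"dz": 0,"rx": 0,"ry": 0,"rz": -0.02},
    {"dx": 0.204,"dy": -0.9,"dz": 0,"rx": 0,"ry": 0,"rz": -0.025},
    {"dx": 0.204,"dy": -0.9,"dz": 0,"rx": 0,"ry": 0,"rz": -0.025},
    {"dx": 0.204,"dy": -0.9,"dz": 0,"rx": 0,"ry": 0,"rz": -0.025},
    {"dx": 0.204,"dy": -0.9,"dz": 0,"rx": 0,"ry": 0,"rz": -0.025},
    {"dx": 0.204,"dy": -0.9,"dz": 0,"rx": 0,"ry": 0,"rz": -0.025}
  ]
}}

```text
t: 12.9
tcp_pos: [0.4503, 0.0939, 0.1251]
tool_rot: [-0.016, 1.0, -0.0, 0.0]
force: [-0.1, -0.1, -2.3]
finger_gap: 0.133
gripper_force: 107.4
```

{"api": "move_arm", "payload": {
  "targets": [
    {"dx": 0.204,"dy": -0.9,"dz": 0,"rx": 0,"ry": 0,"rz": -0.02},
    {"dx": 0.204,"dy": -0.9,"dz": 0,"rx": 0,"ry": 0,"rz": -0.02},
    {"dx": 0.204,"dy": -0.9,"dz": 0,"rx": 0,"ry": 0,"rz": -0.02},
    {"dx": 0.204,"dy": -0.9,"dz": 0,"rx": 0,"ry": 0,"rz": -0.02},
    {"dx": 0.204,"dy": -0.9,"dz": 0,"rx": 0,"ry": 0,"rz": -0.02},
    {"dx": 0.204,"dy": -0.9,"dz": 0,"rx": 0,"ry": 0,"rz": -0.02},
    {"dx": 0.204,"dy": -0.9,"dz": 0,"rx": 0,"ry": 0,"rz": -0.02},
    {"dx": 0.204,"dy": -0.9,"dz": 0,"rx": 0,"ry": 0,"rz": -0.02},
    {"dx": 0.204,"dy": -0.9,"dz": 0,"rx": 0,"ry": 0,"rz": -0.02},
    {"dx": 0.204,"dy": -0.9,"dz": 0,"rx": 0,"ry": 0,"rz": -0.02}
  ]
}}

```text
t: 14.15
tcp_pos: [0.5009, -0.131, 0.125]
tool_rot: [0.037, 0.999, -0.0, -0.0]
force: [-0.2, -0.2, -2.4]
finger_gap: 0.129
gripper_force: 107.4
```

{"api": "move_arm", "payload": {
  "targets": [
    {"dx": 0.19,"dy": -0.85,"dz": 0,"rx": 0,"ry": 0,"rz": -0.02},
    {"dx": 0.16,"dy": -0.7,"dz": 0,"rx": 0,"ry": 0,"rz": -0.02},
    {"dx": 0.115,"dy": -0.5,"dz": 0,"rx": 0,"ry": 0,"rz": -0.02},
    {"dx": 0.09,"dy": -0.4,"dz": 0,"rx": 0,"ry": 0,"rz": -0.015},
    {"dx": 0.055,"dy": -0.25,"dz": 0,"rx": 0,"ry": 0,"rz": -0.01},
    {"dx": 0.033,"dy": -0.15,"dz": 0,"rx": 0,"ry": 0,"rz": -0.002},
    {"dx": 0,"dy": 0,"dz": -0.1,"rx": 0,"ry": 0,"rz": 0},
    {"dx": 0,"dy": 0,"dz": -0.2,"rx": 0,"ry": 0,"rz": 0},
    {"dx": 0,"dy": 0,"dz": -0.2,"rx": 0,"ry": 0,"rz": 0},
    {"dx": 0,"dy": 0,"dz": -0.1,"rx": 0,"ry": 0,"rz": 0}
  ]
}}

```text
t: 15.4
tcp_pos: [0.517, -0.2003, 0.1095]
tool_rot: [0.059, 0.998, 0.0, -0.0]
force: [-0.3, 0.1, -1.3]
finger_gap: 0.129
gripper_force: 107.4
```

```bash
python3 - <<'E'
from h import *
t=cams.snapshot('top')[:,:,::-1];s=cams.snapshot('scene')[:,:,::-1]
cv2.imwrite('pics/t4.png',t);cv2.imwrite('pics/s4.png',s)
s1=sensors.sense();print(s1['tcp_pos'],s1['tool_rot'])
P=px('scene',(.66,-.19,.08)).astype(int)-[40,40];T=px('top',(.66,-.19,.08)).astype(int)-[40,40];print(P,T)
f=lambda c,o:cv2.resize(c[o[1]:o[1]+80,o[0]:o[0]+80],None,fx=5,fy=5,interpolation=cv2.INTER_CUBIC).astype(float)
cv2.imwrite('pics/g4.png',np.clip((np.hstack([f(t,T),f(s,P)])-60)*1.3,0,255).astype(np.uint8))
E
```

```text
[ 0.51703353 -0.20045631  0.1095738 ] [ 5.87098149e-02  9.98274963e-01  2.54258043e-04 -4.37140204e-04]
[157 157] [268  99]
```

View pics/g4.png

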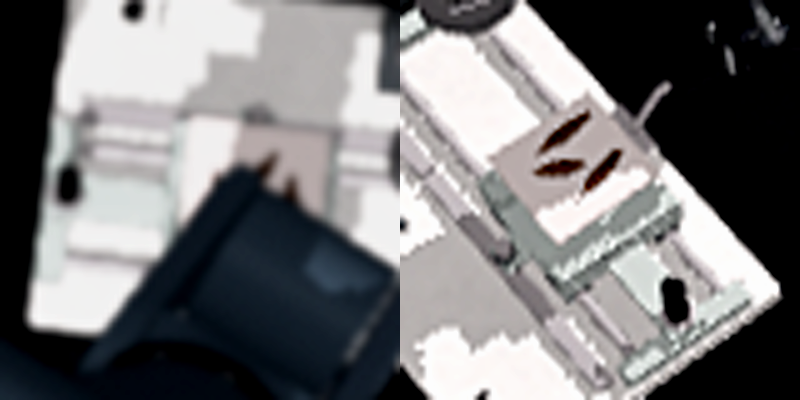

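The plate is level over the carriage in the scene half, with corners at (588,95), (660,172), (563,243), (487,158). The top view is hidden by the arm. My 10 pictures are used, so checks from here are numeric. I'll compare the plate's centre with intensity profiles across the carriage before lowering.

```bash
python3 - <<'E'
from h import *
s0=cv2.imread('pics/scene0.png');t0=cv2.imread('pics/top0.png')
y=np.radians(-6.7);X=np.array([np.cos(y),np.sin(y)]);Y=np.array([-X[1],X[0]]);n=np.array([660,-218.3])
def prof(im,nm,fn,rng,z):
    g=cv2.cvtColor(im,cv2.COLOR_BGR2GRAY).astype(np.float32)
    P=np.array([px(nm,np.append(fn(a),z*1000)/1000) for a in rng],np.float32)
    return cv2.remap(g,P[None,:,0].copy(),P[None,:,1].copy(),cv2.INTER_LINEAR)[0].round().astype(int)
r=np.arange(-76,77,4)
for nm,im in(('scene',s0),('top',t0)):
    for xo in(-30,0,25):
        p=prof(im,nm,lambda a:n+xo*X+a*Y,r,.068);print(nm,'along y, x=',xo,' '.join(f'{a}:{v}' for a,v in zip(r,p)))
    for yo in(-40,0,40):
        p=prof(im,nm,lambda a:n+a*X+yo*Y,r,.064);print(nm,'along x, y=',yo,' '.join(f'{a}:{v}' for a,v in zip(r,p)))
L=[(588,95),(660,172),(563,243),(487,158)];P=np.array([ray('scene',np.array([p[0]-400,p[1]])/5+[157,157]-.4,.1062)[:2]*1000 for p in L])
m=P.mean(0);print('plate',m,(m-n)@X,(m-n)@Y,[round(np.degrees(np.arctan2(*(P[(i+1)%4]-P[i])[::-1])),1) for i in range(4)],[np.hypot(*(P[(i+1)%4]-P[i])).round(1) for i in range(4)])
E
```

```text
scene along y, x= -30 -76:201 -72:202 -68:202 -64:203 -60:210 -56:219 -52:213 -48:182 -44:204 -40:225 -36:228 -32:221 -28:183 -24:167 -20:207 -16:225 -12:221 -8:220 -4:220 0:220 4:220 8:220 12:220 16:221 20:220 24:221 28:221 32:222 36:223 40:222 44:223 48:224 52:202 56:159 60:150 64:150 68:146 72:175 76:208
scene along y, x= 0 -76:251 -72:251 -68:251 -64:251 -60:243 -56:241 -52:216 -48:172 -44:217 -40:225 -36:226 -32:221 -28:173 -24:165 -20:216 -16:227 -12:223 -8:222 -4:222 0:223 4:223 8:224 12:222 16:222 20:223 24:222 28:223 32:223 36:222 40:223 44:222 48:217 52:206 56:147 60:156 64:203 68:229 72:224 76:223
scene along y, x= 25 -76:249 -72:248 -68:248 -64:249 -60:250 -56:246 -52:218 -48:200 -44:215 -40:222 -36:224 -32:221 -28:182 -24:162 -20:212 -16:226 -12:222 -8:221 -4:221 0:221 4:221 8:221 12:221 16:221 20:221 24:222 28:222 32:221 36:220 40:221 44:220 48:212 52:217 56:154 60:141 64:151 68:174 72:191 76:189
scene along x, y= -40 -76:51 -72:42 -68:80 -64:207 -60:254 -56:251 -52:243 -48:224 -44:226 -40:226 -36:227 -32:226 -28:227 -24:226 -20:226 -16:227 -12:226 -8:225 -4:226 0:225 4
[... 2094 characters left out ...]
-20:222 -16:222 -12:222 -8:223 -4:222 0:222 4:221 8:222 12:222 16:222 20:222 24:223 28:224 32:224 36:226 40:228 44:229 48:224 52:205 56:166 60:159 64:187 68:198 72:194 76:188
top along x, y= 40 -76:243 -72:243 -68:243 -64:236 -60:207 -56:189 -52:210 -48:222 -44:223 -40:223 -36:223 -32:223 -28:223 -24:223 -20:223 -16:223 -12:222 -8:222 -4:222 0:222 4:222 8:221 12:221 16:221 20:221 24:221 28:220 32:220 36:220 40:219 44:217 48:213 52:201 56:175 60:155 64:165 68:179 72:183 76:184
plate [ 661.21182403 -215.69742606] 0.899903842909963 2.726184457589536 [np.float64(84.6), np.float64(-4.4), np.float64(-95.4), np.float64(171.8)] [np.float64(86.1), np.float64(87.1), np.float64(91.9), np.float64(87.2)]
```

```bash
python3 - <<'E'
from h import *
s4=cv2.imread('pics/s4.png');s3=cv2.imread('pics/s3.png')
def run(im,tcp,yaw,n0):
    y=np.radians(yaw);X=np.array([np.cos(y),np.sin(y)]);Y=np.array([-X[1],X[0]]);n=tcp[:2]+142.5*X
    z=(tcp[2]-3.3)/1000;print(n0,n)
    g=cv2.cvtColor(im,cv2.COLOR_BGR2GRAY).astype(np.float32)
    def edge(fn):
        r=np.arange(-58,58.1,1.);P=np.array([px('scene',np.append(fn(a)/1000,z)) for a in r],np.float32)
        v=cv2.remap(g,P[None,:,0].copy(),P[None,:,1].copy(),cv2.INTER_LINEAR)[0]
        d=np.convolve(v,[1,1,1,0,-1,-1,-1],'same')
        d[:4]=0;d[-4:]=0
        lo=np.abs(d[:25]).argmax();hi=len(r)-25+np.abs(d[-25:]).argmax();return r[lo],r[hi],int(d[lo]),int(d[hi])
    for o in(-38,-25,25,38):print('y-edges @x',o,edge(lambda a:n+o*X+a*Y),'x-edges @y',o,edge(lambda a:n+a*X+o*Y))
run(s3,np.array([410.4,270.4,124.8]),7.45,'s3')
run(s4,np.array([517.0,-200.4,109.5]),-6.73,'s4')
E
```

```text
s3 [551.69707049 288.87668449]
y-edges @x -38 (np.float64(-46.0), np.float64(46.0), 310, -440) x-edges @y -38 (np.float64(-44.0), np.float64(50.0), 256, -328)
y-edges @x -25 (np.float64(-46.0), np.float64(46.0), 300, -420) x-edges @y -25 (np.float64(-42.0), np.float64(49.0), 243, -351)
y-edges @x 25 (np.float64(-47.0), np.float64(45.0), 296, -484) x-edges @y 25 (np.float64(-43.0), np.float64(50.0), 358, -417)
y-edges @x 38 (np.float64(-47.0), np.float64(45.0), 358, -527) x-edges @y 38 (np.float64(-43.0), np.float64(49.0), 394, -188)
s4 [ 658.51809303 -217.09968102]
y-edges @x -38 (np.float64(-44.0), np.float64(46.0), -122, 92) x-edges @y -38 (np.float64(-52.0), np.float64(48.0), 483, 112)
y-edges @x -25 (np.float64(-34.0), np.float64(46.0), -193, -148) x-edges @y -25 (np.float64(-52.0), np.float64(53.0), 406, -52)
y-edges @x 25 (np.float64(-44.0), np.float64(46.0), -107, -179) x-edges @y 25 (np.float64(-54.0), np.float64(49.0), 265, -186)
y-edges @x 38 (np.float64(-44.0), np.float64(46.0), -106, -180) x-edges @y 38 (np.float64(-52.0), np.float64(48.0), 362, -159)
```

{"api": "move_arm", "payload": {
  "targets": [
    {"dx": -0.05,"dy": -0.056,"dz": -0.15,"rx": 0,"ry": 0,"rz": 0},
    {"dx": 0,"dy": 0,"dz": -0.25,"rx": 0,"ry": 0,"rz": 0},
    {"dx": 0,"dy": 0,"dz": -0.3,"rx": 0,"ry": 0,"rz": 0},
    {"dx": 0,"dy": 0,"dz": -0.25,"rx": 0,"ry": 0,"rz": 0},
    {"dx": 0,"dy": 0,"dz": -0.2,"rx": 0,"ry": 0,"rz": 0},
    {"dx": 0,"dy": 0,"dz": -0.12,"rx": 0,"ry": 0,"rz": 0},
    {"dx": 0,"dy": 0,"dz": -0.08,"rx": 0,"ry": 0,"rz": 0},
    {"dx": 0,"dy": 0,"dz": -0.04,"rx": 0,"ry": 0,"rz": 0},
    {"dx": 0,"dy": 0,"dz": -0.04,"rx": 0,"ry": 0,"rz": 0},
    {"dx": 0,"dy": 0,"dz": -0.04,"rx": 0,"ry": 0,"rz": 0}
  ]
}}

```text
t: 16.75
tcp_pos: [0.5161, -0.2022, 0.0734]
tool_rot: [0.059, 0.998, -0.0, 0.0]
force: [0.5, 0.7, -1.9]
finger_gap: 0.132
gripper_force: 107.4
```

{"api": "move_arm", "payload": {
  "targets": [
    {"dx": 0,"dy": 0,"dz": -0.04,"rx": 0,"ry": 0,"rz": 0},
    {"dx": 0,"dy": 0,"dz": -0.04,"rx": 0,"ry": 0,"rz": 0},
    {"dx": 0,"dy": 0,"dz": -0.04,"rx": 0,"ry": 0,"rz": 0},
    {"dx": 0,"dy": 0,"dz": -0.04,"rx": 0,"ry": 0,"rz": 0},
    {"dx": 0,"dy": 0,"dz": -0.04,"rx": 0,"ry": 0,"rz": 0},
    {"dx": 0,"dy": 0,"dz": -0.04,"rx": 0,"ry": 0,"rz": 0},
    {"dx": 0,"dy": 0,"dz": -0.04,"rx": 0,"ry": 0,"rz": 0},
    {"dx": 0,"dy": 0,"dz": 0,"rx": 0,"ry": 0,"rz": 0},
    {"dx": 0,"dy": 0,"dz": 0,"rx": 0,"ry": 0,"rz": 0},
    {"dx": 0,"dy": 0,"dz": 0,"rx": 0,"ry": 0,"rz": 0}
  ]
}}

```text
t: 18.0
tcp_pos: [0.5161, -0.2022, 0.0664]
tool_rot: [0.059, 0.998, -0.0, 0.0]
force: [0.5, 0.7, -1.5]
finger_gap: 0.127
gripper_force: 107.4
```

```bash
cat > pl.py <<'E'
from h import *
def run(im,n,z):
    y=np.radians(-6.73);X=np.array([np.cos(y),np.sin(y)]);Y=np.array([-X[1],X[0]])
    g=cv2.cvtColor(im,cv2.COLOR_BGR2GRAY).astype(np.float32)
    def pr(fn,r):
        P=np.array([px('scene',np.append(fn(a)/1000,z)) for a in r],np.float32)
        return cv2.remap(g,P[None,:,0].copy(),P[None,:,1].copy(),cv2.INTER_LINEAR)[0].round().astype(int)
    L=np.arange(-58,-36,2);H=np.arange(38,60,2);print(L,H)
    for o in(-38,-20,20,38):print('y @x',o,pr(lambda a:n+o*X+a*Y,L),pr(lambda a:n+o*X+a*Y,H));print('x @y',o,pr(lambda a:n+a*X+o*Y,L),pr(lambda a:n+a*X+o*Y,H))
E
python3 - <<'E'
from pl import *
s=cams.snapshot('scene')[:,:,::-1].copy();cv2.imwrite('pics/s5.png',s)
run(s,np.array([661.8,-218.5]),.068)
E
```

```text
[-58 -56 -54 -52 -50 -48 -46 -44 -42 -40 -38] [38 40 42 44 46 48 50 52 54 56 58]
y @x -38 [234 204 178 162 163 169 179 191 198 200 196] [254 249 232 211 191 197 220 236 212 179 174]
x @y -38 [255 255 251 223 190 172 182 192 198 197 196] [198 196 188 177 170 171 171 155 135 154 177]
y @x -20 [204 206 191 169 152 153 169 190 203 202 194] [252 250 237 221 212 221 233 227 194 163 151]
x @y -20 [250 248 223 205 190 181 183 192 197 197 197] [197 198 191 177 167 165 170 172 161 134 114]
y @x 20 [241 218 189 169 158 163 178 193 198 197 196] [253 249 234 214 200 213 233 245 206 157 138]
x @y 20 [192 173 157 150 153 164 181 194 197 196 196] [254 253 247 219 188 172 171 169 165 167 173]
y @x 38 [251 219 185 166 175 184 183 187 198 199 198] [254 252 239 218 206 216 227 210 185 159 149]
x @y 38 [255 238 205 179 173 183 204 224 243 254 254] [254 254 240 205 181 206 219 197 161 159 171]
```

The plate edges read ±45 mm about the nest at z = 68 mm on all four sides, so it is seated between the lips. Now I'll withdraw the blade.

{"api": "move_arm", "payload": {
  "targets": [
    {"dx": -0.2,"dy": 0.024,"dz": -0.05,"rx": 0,"ry": 0,"rz": 0},
    {"dx": -0.4,"dy": 0.047,"dz": 0,"rx": 0,"ry": 0,"rz": 0},
    {"dx": -0.55,"dy": 0.065,"dz": 0,"rx": 0,"ry": 0,"rz": 0},
    {"dx": -0.6,"dy": 0.071,"dz": 0,"rx": 0,"ry": 0,"rz": 0},
    {"dx": -0.6,"dy": 0.071,"dz": 0,"rx": 0,"ry": 0,"rz": 0},
    {"dx": -0.6,"dy": 0.071,"dz": 0,"rx": 0,"ry": 0,"rz": 0},
    {"dx": -0.6,"dy": 0.071,"dz": 0,"rx": 0,"ry": 0,"rz": 0},
    {"dx": -0.6,"dy": 0.071,"dz": 0,"rx": 0,"ry": 0,"rz": 0},
    {"dx": -0.4,"dy": 0.047,"dz": 0,"rx": 0,"ry": 0,"rz": 0},
    {"dx": -0.22,"dy": 0.026,"dz": 0,"rx": 0,"ry": 0,"rz": 0}
  ]
}}

```text
t: 19.3
tcp_pos: [0.3962, -0.188, 0.0651]
tool_rot: [0.059, 0.998, 0.0, -0.0]
force: [-0.6, -0.1, -1.3]
finger_gap: 0.127
gripper_force: 107.4
```

```bash
python3 - <<'E'
from pl import *
s=cams.snapshot('scene')[:,:,::-1].copy();cv2.imwrite('pics/s6.png',s)
b=cv2.imread('pics/s5.png');P=px('scene',(.66,-.218,.068)).astype(int)
d=cv2.absdiff(s,b)[P[1]-28:P[1]+28,P[0]-25:P[0]+25].max(2)>30;print(d.sum())
run(s,np.array([661.8,-218.5]),.068);print(sensors.sense()['tcp_pos'],sensors.sense()['tool_rot'])
E
```

```text
420
[-58 -56 -54 -52 -50 -48 -46 -44 -42 -40 -38] [38 40 42 44 46 48 50 52 54 56 58]
y @x -38 [234 203 177 163 164 170 178 190 197 199 196] [252 248 231 210 192 205 228 240 211 178 173]
x @y -38 [255 255 252 224 191 173 183 192 197 197 196] [197 195 187 178 171 171 170 155 135 154 179]
y @x -20 [193 183 173 163 152 153 169 190 204 202 195] [252 250 237 221 212 221 233 227 194 163 151]
x @y -20 [199 197 197 198 201 195 191 193 197 196 196] [197 198 191 177 167 165 170 172 161 134 114]
y @x 20 [184 178 171 165 160 165 178 193 198 197 196] [194 193 198 205 208 218 235 246 206 158 139]
x @y 20 [200 197 195 193 194 212 237 252 253 252 252] [196 195 193 185 177 173 173 171 166 167 173]
y @x 38 [197 189 179 173 179 186 185 187 197 198 197] [197 196 188 177 174 192 216 212 189 160 150]
x @y 38 [197 198 208 220 227 234 243 251 251 252 252] [197 198 192 178 167 170 169 160 149 157 173]
[ 0.39569022 -0.18770686  0.06503979] [ 5.89938852e-02  9.98258194e-01  3.09289207e-04 -4.52440152e-04]
```

{"api": "move_arm", "payload": {
  "targets": [
    {"dx": 0,"dy": 0,"dz": 0.5,"rx": 0,"ry": 0,"rz": 0},
    {"dx": 0,"dy": 0,"dz": 1,"rx": 0,"ry": 0,"rz": 0},
    {"dx": 0.1,"dy": 0.5,"dz": 0.9,"rx": 0,"ry": 0,"rz": 0.03},
    {"dx": 0.28,"dy": 1,"dz": 0,"rx": 0,"ry": 0,"rz": 0.04},
    {"dx": 0.28,"dy": 1,"dz": 0,"rx": 0,"ry": 0,"rz": 0.04},
    {"dx": 0.28,"dy": 1,"dz": 0,"rx": 0,"ry": 0,"rz": 0.04},
    {"dx": 0.28,"dy": 1,"dz": 0,"rx": 0,"ry": 0,"rz": 0.04},
    {"dx": 0.28,"dy": 1,"dz": 0,"rx": 0,"ry": 0,"rz": 0.04},
    {"dx": 0.28,"dy": 1,"dz": 0,"rx": 0,"ry": 0,"rz": 0.04},
    {"dx": 0.28,"dy": 1,"dz": 0,"rx": 0,"ry": 0,"rz": 0.013}
  ]
}}

```text
t: 20.6
tcp_pos: [0.4493, 0.0004, 0.126]
tool_rot: [-0.016, 1.0, -0.0, 0.001]
force: [0.4, -0.2, -1.4]
finger_gap: 0.129
gripper_force: 107.5
```

{"api": "move_arm", "payload": {
  "targets": [
    {"dx": 0.28,"dy": 1,"dz": 0,"rx": 0,"ry": 0,"rz": 0},
    {"dx": 0.28,"dy": 1,"dz": 0,"rx": 0,"ry": 0,"rz": 0},
    {"dx": 0.28,"dy": 0.8,"dz": 0,"rx": 0,"ry": 0,"rz": 0},
    {"dx": 0.2,"dy": 0.5,"dz": 0,"rx": 0,"ry": 0,"rz": 0},
    {"dx": 0.1,"dy": 0.36,"dz": -0.3,"rx": 0,"ry": 0,"rz": 0},
    {"dx": 0,"dy": 0,"dz": -0.5,"rx": 0,"ry": 0,"rz": 0},
    {"dx": 0,"dy": 0,"dz": -0.5,"rx": 0,"ry": 0,"rz": 0},
    {"dx": 0,"dy": 0,"dz": -0.3,"rx": 0,"ry": 0,"rz": 0},
    {"dx": 0,"dy": 0,"dz": 0,"rx": 0,"ry": 0,"rz": 0},
    {"dx": 0,"dy": 0,"dz": 0,"rx": 0,"ry": 0,"rz": 0}
  ]
}}

```text
t: 21.85
tcp_pos: [0.4769, 0.0907, 0.0851]
tool_rot: [-0.015, 1.0, -0.0, 0.0]
force: [0.2, 0.7, -0.2]
finger_gap: 0.128
gripper_force: 107.5
```

```bash
python3 - <<'E'
from h import *
s=sensors.sense();print(s['t'],s['tcp_pos'],np.degrees(2*np.arctan2(-s['tool_rot'][0],s['tool_rot'][1])),s['tool_rot'])
E
```

```text
21.85 [0.47690107 0.09073424 0.08507109] 1.72115877611424 [-1.50193790e-02  9.99887202e-01 -1.66658890e-06  3.82438823e-05]
```

{"api": "move_arm", "payload": {
  "targets": [
    {"dx": -0.045,"dy": 0.022,"dz": -0.2,"rx": 0,"ry": 0,"rz": 0},
    {"dx": 0,"dy": 0,"dz": -0.3,"rx": 0,"ry": 0,"rz": 0},
    {"dx": 0,"dy": 0,"dz": -0.3,"rx": 0,"ry": 0,"rz": 0},
    {"dx": 0,"dy": 0,"dz": -0.25,"rx": 0,"ry": 0,"rz": 0},
    {"dx": 0,"dy": 0,"dz": -0.2,"rx": 0,"ry": 0,"rz": 0},
    {"dx": 0,"dy": 0,"dz": -0.15,"rx": 0,"ry": 0,"rz": 0},
    {"dx": 0,"dy": 0,"dz": -0.1,"rx": 0,"ry": 0,"rz": 0},
    {"dx": 0,"dy": 0,"dz": -0.07,"rx": 0,"ry": 0,"rz": 0},
    {"dx": 0,"dy": 0,"dz": -0.04,"rx": 0,"ry": 0,"rz": 0},
    {"dx": 0,"dy": 0,"dz": -0.02,"rx": 0,"ry": 0,"rz": 0}
  ]
}}

```text
t: 23.1
tcp_pos: [0.4757, 0.0915, 0.0444]
tool_rot: [-0.015, 1.0, 0.0, 0.0]
force: [-0.5, -0.1, -0.6]
finger_gap: 0.127
gripper_force: 107.5
```

{"api": "move_arm", "payload": {
  "targets": [
    {"dx": 0,"dy": 0,"dz": 0,"rx": 0,"ry": 0,"rz": 0},
    {"dx": 0,"dy": 0,"dz": 0,"rx": 0,"ry": 0,"rz": 0},
    {"dx": 0,"dy": 0,"dz": 0,"rx": 0,"ry": 0,"rz": 0},
    {"dx": 0,"dy": 0,"dz": 0,"rx": 0,"ry": 0,"rz": 0},
    {"dx": 0,"dy": 0,"dz": 0,"rx": 0,"ry": 0,"rz": 0},
    {"dx": 0,"dy": 0,"dz": 0,"rx": 0,"ry": 0,"rz": 0},
    {"dx": 0,"dy": 0,"dz": 0,"rx": 0,"ry": 0,"rz": 0},
    {"dx": 0,"dy": 0,"dz": 0.2,"rx": 0,"ry": 0,"rz": 0},
    {"dx": 0,"dy": 0,"dz": 0.6,"rx": 0,"ry": 0,"rz": 0},
    {"dx": 0,"dy": 0,"dz": 1,"rx": 0,"ry": 0,"rz": 0}
  ],
  "claw": 55,
  "newtons": 40
}}

```text
t: 24.35
tcp_pos: [0.4752, 0.0915, 0.09]
tool_rot: [-0.015, 1.0, 0.0, -0.001]
force: [0.0, -0.3, -0.8]
finger_gap: 0.549
gripper_force: 0.0
```

{"api": "move_arm", "payload": {
  "targets": [
    {"dx": 0,"dy": 0,"dz": 1,"rx": 0,"ry": 0,"rz": 0},
    {"dx": 0,"dy": 0,"dz": 1,"rx": 0,"ry": 0,"rz": 0},
    {"dx": 0.5,"dy": -0.4,"dz": 0.6,"rx": 0,"ry": 0,"rz": -0.04},
    {"dx": 1,"dy": -0.8,"dz": 0,"rx": 0,"ry": 0,"rz": -0.04},
    {"dx": 1,"dy": -0.95,"dz": 0,"rx": 0,"ry": 0,"rz": -0.04},
    {"dx": 1,"dy": -0.95,"dz": 0,"rx": 0,"ry": 0,"rz": -0.04},
    {"dx": 1,"dy": -0.95,"dz": 0,"rx": 0,"ry": 0,"rz": -0.04},
    {"dx": 1,"dy": -0.95,"dz": 0,"rx": 0,"ry": 0,"rz": -0.04},
    {"dx": 1,"dy": -0.95,"dz": 0,"rx": 0,"ry": 0,"rz": -0.04},
    {"dx": 0.7,"dy": -0.7,"dz": 0,"rx": 0,"ry": 0,"rz": 0}
  ]
}}

```text
t: 25.6
tcp_pos: [0.6567, -0.0759, 0.1556]
tool_rot: [0.058, 0.998, -0.0, 0.001]
force: [-0.4, 0.3, -0.5]
finger_gap: 0.548
gripper_force: 0.0
```

```bash
python3 - <<'E'
from h import *
s=sensors.sense();print(s['t'],s['tcp_pos'],s['tool_rot'],s['finger_gap'])
im={n:cams.snapshot(n)[:,:,::-1].copy() for n in('scene','top')}
for n in im: cv2.imwrite(f'pics/{n}7.png',im[n])
# lifter back: diff vs start in both views round blade & handle
for n in im:
    b=cv2.imread(f'pics/{n}0.png')
    for nm,P in(('blade',(.61,.094,.037)),('handle',(.43,.09,.07))):
        p=px(n,P).astype(int);d=cv2.absdiff(im[n],b)[p[1]-9:p[1]+10,p[0]-9:p[0]+10].max(2);print(n,nm,d.mean().round(1),(d>35).sum())
def c(n,seedP):
    g=cv2.cvtColor(im[n],cv2.COLOR_BGR2GRAY);p=px(n,seedP).astype(int)
    b=blob(g<80,tuple(p));ys,xs=np.nonzero(b);print(n,b.sum(),ray(n,(xs.mean(),ys.mean()),.074)*1000)
c('top',(.674,-.0994,.08));c('scene',(.674,-.0994,.08))
E
```

```text
25.6 [ 0.65665693 -0.0759132   0.15560505] [ 5.83646422e-02  9.98295048e-01 -1.94876030e-04  7.26231767e-04] 0.5478111923407502
scene blade 47.1 272
scene handle 11.7 47
top blade 115.3 339
top handle 61.1 330
top 0 [nan nan nan]
scene 34 [675.77550961 -99.25863885  74.        ]<stdin>:12: RuntimeWarning: Mean of empty slice.
  ret = ret.dtype.type(ret / rcount)
```

{"api": "move_arm", "payload": {
  "targets": [
    {"dx": 0.71,"dy": -0.94,"dz": 0,"rx": 0,"ry": 0,"rz": 0},
    {"dx": 0,"dy": 0,"dz": -0.3,"rx": 0,"ry": 0,"rz": 0},
    {"dx": 0,"dy": 0,"dz": -0.6,"rx": 0,"ry": 0,"rz": 0},
    {"dx": 0,"dy": 0,"dz": -0.7,"rx": 0,"ry": 0,"rz": 0},
    {"dx": 0,"dy": 0,"dz": -0.7,"rx": 0,"ry": 0,"rz": 0},
    {"dx": 0,"dy": 0,"dz": -0.6,"rx": 0,"ry": 0,"rz": 0},
    {"dx": 0,"dy": 0,"dz": -0.5,"rx": 0,"ry": 0,"rz": 0},
    {"dx": 0,"dy": 0,"dz": -0.3,"rx": 0,"ry": 0,"rz": 0},
    {"dx": 0,"dy": 0,"dz": -0.16,"rx": 0,"ry": 0,"rz": 0},
    {"dx": 0,"dy": 0,"dz": 0,"rx": 0,"ry": 0,"rz": 0}
  ]
}}

```text
t: 26.95
tcp_pos: [0.6735, -0.0983, 0.0578]
tool_rot: [0.058, 0.998, -0.0, 0.0]
force: [0.0, -0.0, -0.8]
finger_gap: 0.551
gripper_force: 0.0
```

```bash
python3 - <<'E'
from h import *
s=sensors.sense();print(s['t'],s['tcp_pos'],s['force'])
im={n:cams.snapshot(n)[:,:,::-1].copy() for n in('scene','top')}
for n in im: cv2.imwrite(f'pics/{n}8.png',im[n])
b={n:cv2.imread(f'pics/{n}0.png') for n in im}
# edge-based (shadow-tolerant) shift of lifter patches
for n in im:
    for nm,P in(('blade',(.61,.094,.037)),('shank',(.55,.092,.05)),('handle',(.45,.09,.07))):
        p=px(n,P).astype(int);f=lambda I:cv2.cvtColor(I,cv2.COLOR_BGR2GRAY)[p[1]-16:p[1]+16,p[0]-16:p[0]+16].astype(np.float32)
        A,B=f(b[n]),f(im[n]);(sh,r)=cv2.phaseCorrelate(cv2.Laplacian(A,cv2.CV_32F),cv2.Laplacian(B,cv2.CV_32F));print(n,nm,np.round(sh,2),round(r,2),'maxdiff frac',(abs(A-B)>30).mean().round(2))
E
```

```text
26.95 [ 0.67354171 -0.09830315  0.05783221] [ 0.03075747 -0.03027212 -0.84999521]
scene blade [-0.28  0.08] 0.87 maxdiff frac 0.36
scene shank [ 0.14 -0.15] 0.99 maxdiff frac 0.26
scene handle [ 0.04 -0.14] 0.73 maxdiff frac 0.08
top blade [ 7.18 -2.44] 0.3 maxdiff frac 0.81
top shank [ -2.64 -16.44] 0.06 maxdiff frac 0.51
top handle [-0.59  0.34] 0.51 maxdiff frac 0.08
```

{"api": "move_arm", "payload": {
  "targets": [
    {"dx": 0,"dy": 0,"dz": 0,"rx": 0,"ry": 0,"rz": 0},
    {"dx": 0,"dy": 0,"dz": 0,"rx": 0,"ry": 0,"rz": 0},
    {"dx": 0,"dy": 0,"dz": 0,"rx": 0,"ry": 0,"rz": 0},
    {"dx": 0,"dy": 0,"dz": 0,"rx": 0,"ry": 0,"rz": 0},
    {"dx": 0,"dy": 0,"dz": 0,"rx": 0,"ry": 0,"rz": 0},
    {"dx": 0,"dy": 0,"dz": 0,"rx": 0,"ry": 0,"rz": 0},
    {"dx": 0,"dy": 0,"dz": 0,"rx": 0,"ry": 0,"rz": 0},
    {"dx": 0,"dy": 0,"dz": 0,"rx": 0,"ry": 0,"rz": 0},
    {"dx": 0,"dy": 0,"dz": 0,"rx": 0,"ry": 0,"rz": 0},
    {"dx": 0,"dy": 0,"dz": 0,"rx": 0,"ry": 0,"rz": 0}
  ],
  "claw": 0,
  "newtons": 60
}}

```text
t: 28.3
tcp_pos: [0.6737, -0.0987, 0.0585]
tool_rot: [0.058, 0.998, -0.0, 0.0]
force: [-1.8, -2.2, 5.2]
finger_gap: 0.197
gripper_force: 58.7
```

{"api": "move_arm", "payload": {
  "targets": [
    {"dx": -0.018,"dy": -0.15,"dz": 0,"rx": 0,"ry": 0,"rz": 0},
    {"dx": -0.035,"dy": -0.3,"dz": 0,"rx": 0,"ry": 0,"rz": 0},
    {"dx": -0.053,"dy": -0.45,"dz": 0,"rx": 0,"ry": 0,"rz": 0},
    {"dx": -0.059,"dy": -0.5,"dz": 0,"rx": 0,"ry": 0,"rz": 0},
    {"dx": -0.059,"dy": -0.5,"dz": 0,"rx": 0,"ry": 0,"rz": 0},
    {"dx": -0.059,"dy": -0.5,"dz": 0,"rx": 0,"ry": 0,"rz": 0},
    {"dx": -0.053,"dy": -0.45,"dz": 0,"rx": 0,"ry": 0,"rz": 0},
    {"dx": -0.035,"dy": -0.3,"dz": 0,"rx": 0,"ry": 0,"rz": 0},
    {"dx": -0.021,"dy": -0.18,"dz": 0,"rx": 0,"ry": 0,"rz": 0},
    {"dx": -0.012,"dy": -0.1,"dz": 0,"rx": 0,"ry": 0,"rz": 0}
  ]
}}

```text
t: 29.55
tcp_pos: [0.6639, -0.1818, 0.0585]
tool_rot: [0.058, 0.998, 0.002, 0.0]
force: [-0.2, 6.0, 7.1]
finger_gap: 0.195
gripper_force: 59.0
```

{"api": "move_arm", "payload": {
  "targets": [
    {"dx": -0.006,"dy": -0.05,"dz": 0,"rx": 0,"ry": 0,"rz": 0},
    {"dx": -0.006,"dy": -0.05,"dz": 0,"rx": 0,"ry": 0,"rz": 0},
    {"dx": -0.006,"dy": -0.05,"dz": 0,"rx": 0,"ry": 0,"rz": 0},
    {"dx": -0.006,"dy": -0.05,"dz": 0,"rx": 0,"ry": 0,"rz": 0},
    {"dx": -0.006,"dy": -0.05,"dz": 0,"rx": 0,"ry": 0,"rz": 0},
    {"dx": -0.006,"dy": -0.05,"dz": 0,"rx": 0,"ry": 0,"rz": 0},
    {"dx": -0.006,"dy": -0.05,"dz": 0,"rx": 0,"ry": 0,"rz": 0},
    {"dx": -0.006,"dy": -0.05,"dz": 0,"rx": 0,"ry": 0,"rz": 0},
    {"dx": -0.006,"dy": -0.05,"dz": 0,"rx": 0,"ry": 0,"rz": 0},
    {"dx": -0.006,"dy": -0.05,"dz": 0,"rx": 0,"ry": 0,"rz": 0}
  ]
}}

```text
t: 30.8
tcp_pos: [0.6625, -0.1941, 0.0585]
tool_rot: [0.058, 0.998, 0.002, 0.001]
force: [1.2, 6.2, 6.3]
finger_gap: 0.195
gripper_force: 59.0
```

{"api": "move_arm", "payload": {
  "targets": [
    {"dx": -0.005,"dy": -0.04,"dz": 0,"rx": 0,"ry": 0,"rz": 0},
    {"dx": -0.005,"dy": -0.04,"dz": 0,"rx": 0,"ry": 0,"rz": 0},
    {"dx": -0.005,"dy": -0.04,"dz": 0,"rx": 0,"ry": 0,"rz": 0},
    {"dx": 0,"dy": 0,"dz": 0,"rx": 0,"ry": 0,"rz": 0},
    {"dx": 0,"dy": 0,"dz": 0,"rx": 0,"ry": 0,"rz": 0},
    {"dx": 0,"dy": 0,"dz": 0,"rx": 0,"ry": 0,"rz": 0},
    {"dx": 0,"dy": 0,"dz": 0,"rx": 0,"ry": 0,"rz": 0},
    {"dx": 0,"dy": 0,"dz": 0,"rx": 0,"ry": 0,"rz": 0},
    {"dx": 0,"dy": 0,"dz": 0,"rx": 0,"ry": 0,"rz": 0},
    {"dx": 0,"dy": 0,"dz": 0,"rx": 0,"ry": 0,"rz": 0}
  ]
}}

```text
t: 32.05
tcp_pos: [0.6621, -0.1975, 0.0585]
tool_rot: [0.058, 0.998, 0.001, 0.0]
force: [-0.2, 4.1, 6.1]
finger_gap: 0.195
gripper_force: 59.0
```

{"api": "move_arm", "payload": {
  "targets": [
    {"dx": -0.005,"dy": -0.04,"dz": 0,"rx": 0,"ry": 0,"rz": 0},
    {"dx": -0.005,"dy": -0.04,"dz": 0,"rx": 0,"ry": 0,"rz": 0},
    {"dx": 0,"dy": 0,"dz": 0,"rx": 0,"ry": 0,"rz": 0},
    {"dx": 0,"dy": 0,"dz": 0,"rx": 0,"ry": 0,"rz": 0},
    {"dx": 0,"dy": 0,"dz": 0,"rx": 0,"ry": 0,"rz": 0},
    {"dx": 0,"dy": 0,"dz": 0,"rx": 0,"ry": 0,"rz": 0},
    {"dx": 0,"dy": 0,"dz": 0,"rx": 0,"ry": 0,"rz": 0},
    {"dx": 0,"dy": 0,"dz": 0,"rx": 0,"ry": 0,"rz": 0},
    {"dx": 0,"dy": 0,"dz": 0,"rx": 0,"ry": 0,"rz": 0},
    {"dx": 0,"dy": 0,"dz": 0,"rx": 0,"ry": 0,"rz": 0}
  ]
}}

```text
t: 33.3
tcp_pos: [0.6617, -0.2008, 0.0585]
tool_rot: [0.058, 0.998, 0.0, 0.001]
force: [-1.1, 1.4, 6.1]
finger_gap: 0.194
gripper_force: 58.9
```

{"api": "move_arm", "payload": {
  "targets": [
    {"dx": -0.005,"dy": -0.04,"dz": 0,"rx": 0,"ry": 0,"rz": 0},
    {"dx": -0.005,"dy": -0.04,"dz": 0,"rx": 0,"ry": 0,"rz": 0},
    {"dx": 0,"dy": 0,"dz": 0,"rx": 0,"ry": 0,"rz": 0},
    {"dx": 0,"dy": 0,"dz": 0,"rx": 0,"ry": 0,"rz": 0},
    {"dx": 0,"dy": 0,"dz": 0,"rx": 0,"ry": 0,"rz": 0},
    {"dx": 0,"dy": 0,"dz": 0,"rx": 0,"ry": 0,"rz": 0},
    {"dx": 0,"dy": 0,"dz": 0,"rx": 0,"ry": 0,"rz": 0},
    {"dx": 0,"dy": 0,"dz": 0,"rx": 0,"ry": 0,"rz": 0},
    {"dx": 0,"dy": 0,"dz": 0,"rx": 0,"ry": 0,"rz": 0},
    {"dx": 0,"dy": 0,"dz": 0,"rx": 0,"ry": 0,"rz": 0}
  ]
}}

```text
t: 34.55
tcp_pos: [0.6615, -0.2032, 0.0585]
tool_rot: [0.058, 0.998, 0.0, 0.001]
force: [-1.1, 1.1, 4.9]
finger_gap: 0.193
gripper_force: 58.9
```

{"api": "move_arm", "payload": {
  "targets": [
    {"dx": -0.005,"dy": -0.04,"dz": 0,"rx": 0,"ry": 0,"rz": 0},
    {"dx": 0,"dy": 0,"dz": 0,"rx": 0,"ry": 0,"rz": 0},
    {"dx": 0,"dy": 0,"dz": 0,"rx": 0,"ry": 0,"rz": 0},
    {"dx": 0,"dy": 0,"dz": 0,"rx": 0,"ry": 0,"rz": 0},
    {"dx": 0,"dy": 0,"dz": 0,"rx": 0,"ry": 0,"rz": 0},
    {"dx": 0,"dy": 0,"dz": 0,"rx": 0,"ry": 0,"rz": 0},
    {"dx": 0,"dy": 0,"dz": 0,"rx": 0,"ry": 0,"rz": 0},
    {"dx": 0,"dy": 0,"dz": 0,"rx": 0,"ry": 0,"rz": 0},
    {"dx": 0,"dy": 0,"dz": 0,"rx": 0,"ry": 0,"rz": 0},
    {"dx": 0,"dy": 0,"dz": 0,"rx": 0,"ry": 0,"rz": 0}
  ]
}}

```text
t: 35.8
tcp_pos: [0.6614, -0.2033, 0.0585]
tool_rot: [0.058, 0.998, 0.001, 0.001]
force: [-0.6, 2.9, 5.5]
finger_gap: 0.197
gripper_force: 59.0
```

{"api": "move_arm", "payload": {
  "targets": [
    {"dx": -0.005,"dy": -0.04,"dz": 0,"rx": 0,"ry": 0,"rz": 0},
    {"dx": 0,"dy": 0,"dz": 0,"rx": 0,"ry": 0,"rz": 0},
    {"dx": 0,"dy": 0,"dz": 0,"rx": 0,"ry": 0,"rz": 0},
    {"dx": 0,"dy": 0,"dz": 0,"rx": 0,"ry": 0,"rz": 0},
    {"dx": 0,"dy": 0,"dz": 0,"rx": 0,"ry": 0,"rz": 0},
    {"dx": 0,"dy": 0,"dz": 0,"rx": 0,"ry": 0,"rz": 0},
    {"dx": 0,"dy": 0,"dz": 0,"rx": 0,"ry": 0,"rz": 0},
    {"dx": 0,"dy": 0,"dz": 0,"rx": 0,"ry": 0,"rz": 0},
    {"dx": 0,"dy": 0,"dz": 0,"rx": 0,"ry": 0,"rz": 0},
    {"dx": 0,"dy": 0,"dz": 0,"rx": 0,"ry": 0,"rz": 0}
  ]
}}

```text
t: 37.05
tcp_pos: [0.6614, -0.2035, 0.0585]
tool_rot: [0.058, 0.998, 0.001, 0.001]
force: [-0.7, 4.3, 5.8]
finger_gap: 0.191
gripper_force: 59.1
```

{"api": "move_arm", "payload": {
  "targets": [
    {"dx": 0.004,"dy": 0.04,"dz": 0,"rx": 0,"ry": 0,"rz": 0},
    {"dx": 0,"dy": 0,"dz": 0,"rx": 0,"ry": 0,"rz": 0},
    {"dx": 0,"dy": 0,"dz": 0,"rx": 0,"ry": 0,"rz": 0},
    {"dx": 0,"dy": 0,"dz": 0,"rx": 0,"ry": 0,"rz": 0},
    {"dx": 0,"dy": 0,"dz": 0,"rx": 0,"ry": 0,"rz": 0},
    {"dx": 0,"dy": 0,"dz": 0,"rx": 0,"ry": 0,"rz": 0},
    {"dx": 0,"dy": 0,"dz": 0,"rx": 0,"ry": 0,"rz": 0},
    {"dx": 0,"dy": 0,"dz": 0,"rx": 0,"ry": 0,"rz": 0},
    {"dx": 0,"dy": 0,"dz": 0,"rx": 0,"ry": 0,"rz": 0},
    {"dx": 0,"dy": 0,"dz": 0,"rx": 0,"ry": 0,"rz": 0}
  ]
}}

```text
t: 38.3
tcp_pos: [0.6614, -0.2033, 0.0585]
tool_rot: [0.058, 0.998, 0.001, 0.001]
force: [-0.6, 2.1, 5.5]
finger_gap: 0.193
gripper_force: 58.9
```

```bash
python3 - <<'E'
from pl import *
im={n:cams.snapshot(n)[:,:,::-1].copy() for n in('scene','top')}
b={n:cv2.imread(f'pics/{n}0.png') for n in im}
for n in im:
    cv2.imwrite(f'pics/{n}9.png',im[n])
    for nm,P in(('blade',(.61,.094,.037)),('shank',(.55,.092,.05)),('handle',(.45,.09,.07)),('blank',(.538,.407,.054)),('dishes',(.75,.09,.04)),('jar',(.75,.2,.1))):
        p=px(n,P).astype(int);f=lambda I:cv2.cvtColor(I,cv2.COLOR_BGR2GRAY)[p[1]-16:p[1]+16,p[0]-16:p[0]+16].astype(np.float32)
        A,B=f(b[n]),f(im[n]);(sh,r)=cv2.phaseCorrelate(cv2.Laplacian(A,cv2.CV_32F),cv2.Laplacian(B,cv2.CV_32F));print(n,nm,np.round(sh,2),round(r,2))
k=np.array([661.4,-203.3]);Y=np.array([.117,.993])
run(im['scene'],k-120*Y,.068)
E
```

```text
scene blade [0.03 0.26] 0.87
scene shank [ 0.25 -0.13] 0.74
scene handle [0.12 0.21] 0.98
scene blank [-0.23  0.02] 0.94
scene dishes [-0.01 -0.08] 0.97
scene jar [-0.02 -0.02] 1.0
top blade [ 9.68 -9.71] 0.16
top shank [-10.79 -17.74] 0.04
top handle [ 0.52 16.14] 0.05
top blank [-0.15 -0.09] 1.02
top dishes [0.26 7.3 ] 0.28
top jar [ 0.23 -0.18] 0.92
[-58 -56 -54 -52 -50 -48 -46 -44 -42 -40 -38] [38 40 42 44 46 48 50 52 54 56 58]
y @x -38 [87 90 88 87 87 89 90 89 87 87 90] [100 120 136 141 130 123 118 110  93  67  51]
x @y -38 [91 91 89 92 90 90 91 92 92 89 90] [253 253 250 240 207 178 200 224 207 158 145]
y @x -20 [150 184 214 229 214 204 208 189 165 147 138] [121 109 106 105 102  81  60  43  44  45  44]
x @y -20 [52 52 53 53 52 51 51 52 64 80 85] [251 252 253 242 218 186 164 158 156 148 133]
y @x 20 [239 225 210 203 193 201 219 240 250 253 252] [251 250 242 226 204 206 214 216 193 167 144]
x @y 20 [66 72 77 78 72 69 75 81 82 82 82] [251 252 252 240 218 190 174 170 171 169 172]
y @x 38 [249 245 240 225 205 182 201 232 253 254 253] [253 249 236 220 209 214 226 234 224 185 169]
x @y 38 [ 85  92  88  81  87  93  94  90  92  93 100] [253 253 254 251 228 204 206 216 202 174 157]
```

```bash
python3 -c "
from station import order
print(order.sign_off())"
```

```text
the job is handed in; nothing more can be done
None
```

The job is handed in at about 38 s: the pod plate is seated on the carriage and centred under the lens by camera measurement, the lifter is back on its rest (scene camera only; the arm hid the top view), the carriage is held in its notch, and the gripper is still holding the knob.

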